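# Load the scale plate into the photo dock

## Task

Get the blue scale plate ready for photographing mushrooms. First raise the photo dock's spring clip fully by pressing down its red tail, then push the thin plate flat along the plywood block, towards the robot, until its whole tab sticks out over the block's edge, and pick it up by the tab. Slide it, centred and square with its tab outwards, under the raised clip until its back edge is home against the two stops, let go of it, then press the clip's jaw down firmly onto the plate; leave the other things where they are and do not let the plate fall.

Things in the scene. Friction and masses are not known exactly. Their poses are not given: they have to be found in the camera images.
- block: Fixed low plywood block, flat top 55 mm above the table. Origin on the table, mid-width; its x axis points away from the working edge. The working edge, on the robot's side, is the straight top edge at x = -60 mm in its frame; far edge at x = +170 mm, sides at y = -125 and +125 mm. Before the working edge there is free space down to the table.
- plate_centre (a point): Loose blue plate, 0.07 to 0.14 kg, 4 mm thick, flat on the block: centre of its rectangle (90 mm in x, 80 in y), half-way through the thickness. From the middle of its front edge (x = -45 mm) a flat tab, 30 mm wide, as thick, runs to x = -90 mm and at first points roughly at the working edge. Back edge at x = +45 mm. White ticks on top. Centre of mass about 8 mm towards the tab.
- dock: Fixed grey photo dock. Origin on the table, mid-width; its x axis points from the open front to the clip. White bed 55 mm above the table, 110 mm wide, from x = -35 mm (front) to +115 mm. Two stops, 12 mm high, 26 mm wide, at y = -33 and +33 mm, front faces at x = +45 mm. A plate that is home has its rectangle's centre at x = 0, y = 0 and its tab out in front of the bed, towards -x.
- clip (a joint): Angle (rad) of the spring clip, a rocker 26 mm wide; hinge line along the dock's y at x = 77 mm, 85 mm above the table. 0: jaw down, 1 mm over the bare bed. 0.5: fully raised at its stop, jaw 28 mm over the bed. About 0.065 on the plate. Pressing the tail (7 to 8 N) raises the jaw; the stiff hinge holds it there until the jaw is pressed down (1 to 2 N).
- clip_tail (a point): Top of the clip's red tail paddle (32 mm along the dock's x by 34 mm), 40 mm behind the hinge line, 93 mm above the table at angle 0. Sinks about 20 mm as the clip is raised fully.
- clip_jaw (a point): Top of the clip's jaw end, 50 mm in front of the hinge line, directly over the rubber foot (16 mm by 26 mm, its sole 35 mm below this point). With the jaw on the plate this point is about 94 mm above the table.
- mushroom_a: loose bystander, to be left where it is; brown mushroom standing on the block near its +y side, 46 mm tall, cap 42 mm across. Origin at its foot.
- mushroom_b: loose bystander, to be left where it is; yellow mushroom standing on the block near its -y side, 46 mm tall, cap 42 mm across. Origin at its foot.
- water_bottle: loose bystander, to be left where it is; clear water bottle, 72 mm across, 220 mm tall, at the back. Origin under its centre.
- jar: loose bystander, to be left where it is; amber jar, 64 mm across, 85 mm tall, at the back. Origin under its centre.
- brush: loose bystander, to be left where it is; brush with a handle, lying to the robot's left. Origin under its middle.
- notebook: loose bystander, to be left where it is; green notebook, 105 by 150 by 14 mm, to the robot's left. Origin under its centre.
Not all that is in view belongs to the job. There is more than one size of the dock; the job needs the smaller. Of the things shaped like the part that bears plate_centre, the blue one is meant.

How it is judged:
On the way, in this order (a step that is already met when the one before it is completed fails the run):
1. the clip is raised fully and stays up, the plate still lying on the block, its tab not yet out (value of joint clip above 0.42 rad and x of plate_centre in the frame of block above 0.02 m), for 0.2 s.
2. the plate lies flat on the block with its tab out over the working edge, the clip still up (value of joint clip above 0.35 rad and x of plate_centre in the frame of block between -0.06 and -0.008 m and z of plate_centre in the frame of block between 0.053 and 0.061 m and y of plate_centre in the frame of block between -0.1 and 0.1 m and angle between plate_centre's own z axis and vertical below 0.06 rad), for 0.2 s.
3. the plate is lifted clear of the block (z of plate_centre in the frame of block above 0.07 m and value of joint clip above 0.35 rad), for 0.1 s.
4. the plate lies home against the stops, under the raised clip, and is let go (x of plate_centre in the frame of dock between -0.006 and 0.004 m and y of plate_centre in the frame of dock between -0.012 and 0.012 m and z of plate_centre in the frame of dock between 0.053 and 0.061 m and angle between the x axis of plate_centre and the x axis of dock, either way round below 0.1 rad and x of clip_tail in the frame of plate_centre above 0.05 m and value of joint clip above 0.35 rad and contact force between the fingers and plate below 0.1 N), for 0.2 s.
At the end, for the whole second after the job is handed in: The plate lies flat and still on the dock's bed, its back edge within 6 mm of the stops, centred within 12 mm and square within 0.1 rad (6 degrees), its tab pointing away from the clip; the clip is down on it (angle below 0.11 rad) and presses on it with more than 0.3 N (x of plate_centre in the frame of dock between -0.006 and 0.004 m and y of plate_centre in the frame of dock between -0.012 and 0.012 m and z of plate_centre in the frame of dock between 0.053 and 0.061 m and angle between the x axis of plate_centre and the x axis of dock, either way round below 0.1 rad and x of clip_tail in the frame of plate_centre above 0.05 m and value of joint clip below 0.11 rad and contact force between clip and plate above 0.3 N and angle between plate_centre's own z axis and vertical below 0.06 rad and linear speed of plate below 0.01 m/s and angular speed of plate below 0.1 rad/s); the robot touches nothing.
It fails at once if the plate falls from the block or dock (height (world z) of plate_centre below 0.035 m).
It fails at once if another loose thing (mushroom, bottle, jar, brush, notebook) is moved by more than 25 mm (distance of any of mushroom_a, mushroom_b, water_bottle, jar, brush, notebook from where it was at the start of the episode above 0.025 m).
It also fails if it takes over 72 s, if anything falls off the work surface, if the arm or the gripper's body presses on something with over 40 N, if the wrist force passes 120 N, or if a joint passes its speed limit or range.

## Robot

A 7-joint arm with a two-finger parallel gripper is mounted at the origin on the work surface. World frame = base frame: x ahead of the robot, y to its left, z up, the work surface at z = 0. Lengths are in m, angles in rad, forces in N, time in s.
With the tool pointing down it reaches from about 0.4 to 0.85 m from the base axis. Payload 6.9 kg.
Tool frame: the origin (TCP) lies midway between the tips of the shut fingers; the grasp point (between the pads) lies manip.tcp_to_grasp behind it (manip.tcp_to_grasp is the distance from the TCP to the grasp point, in m); z points along the fingers, y is the direction in which the jaws open and shut (so a half turn about z gives the same grasp; the last joint's range is limited). The gripper opens to 85 mm and grips with 20 to 120 N. Pads are 22 mm wide; open, the fingers measure 114 mm over their backs; the gripper's body (76 mm by 85 mm) begins 54 mm behind the grasp point. The pads swing forward as they close: fully open they stand 13 mm farther back than shut.
Start: joints at [1.355, 0.507, -0.238, 1.5, 0.126, 1.149, -0.155], TCP at [0.198, -0.593, 0.202] pointing down, gripper open.
Joint ranges: [-3.08, 3.08], [-0.24, 2.05], [-1.43, 1.35], [0, 2.5], [-1.52, 4.66], [0.17, 1.96], [-2.89, 2.89]. Speed limits (rad/s): [2.39, 2.39, 3.14, 3.14, 3.14, 3.14, 3.14].

## Interface

Orientations are given as a unit quaternion [x, y, z, w].
In Python, from station import manip, optics, job gives the robot as it stands.
- The arm moves only by the shell command python3 -m creep 'ROWS'. ROWS is JSON, a list of rows, each an object of numbers: "tx", "ty", "tz": the shift along the tool's x, y, z in mm; "rx", "ry", "rz": the turn, a rotation vector about the tool's x, y, z in degrees; "jaw": the opening, from 0 (shut) to 1 (fully open). In form: [{"tx": .., "ty": .., "tz": .., "rx": .., "ry": .., "rz": .., "jaw": ..}, ...]. A call has 1 to 20 rows; each row shifts and turns the commanded pose from where the row before left it, along the tool's axes as they then stand; what a row does not reach is not made up. A row lasts 1/10 s, in which the tool goes at most 50 mm and 8.59 degrees, less where a joint would pass 70% of its speed; a pose out of reach is approached as far as the arm can. A call is refused whole if a number of a shift passes 50 or a number of a turn 8.59, either way. A call with a gripper value outside its range is refused whole. The fingers move at their own pace and stop on an object; the grip force is fixed at half the most. Time passes only in rows, so rows that do not move let the fingers close. It gives the time, the measured TCP pose, the force and the opening at its end, in the units of the state.
- manip.sense(): the state, without advancing time (a new reading comes with each control period).
- optics.capture(name): name is "scene" or "side" or "wrist"; returns a dict with "image" (420x560x3 uint8, red, green, blue), "depth" (420x560 float32, m along the optical axis (not along the pixel's ray), 0 where there is no reading), "mtx" (3x3 intrinsics, pixels), "rvec" (rotation vector, rad) and "tvec" (3), from world to camera coordinates, as OpenCV has them. Camera axes: x right, y down, z forward; pixel columns grow to the right and rows downward; lengths in m; the calibration is good to about 2 mm. A picture is of the moment at which its call begins.
- job.job_done(): hands the job in, once; it reports no verdict.
The state is a dict: "clock": time; "q": joint angles; "qd": joint speeds; "joint_torque": joint torques, N m; "tcp_pos": TCP position; "tcp_rot": TCP orientation; "ft_force": force on the tool from outside, world axes, zero at the start; "wrist_torque": the same for the moment, N m; "opening": finger opening in m.
Only numpy, scipy, OpenCV 4.12 (cv2) and the standard library are available. Lean on these libraries where they do the work, as an engineer would, in place of code of your own. Each camera call takes 0.05 s, during which the arm holds its last target.

## Working session

There is one attempt and no reset: what is moved stays moved. The work goes in short steps, Python scripts to look and compute and a shell command to move; the robot and the scene stay as the last step left them, time stands still between calls to the robot, and variables do not carry over. Pictures are saved under pics/ and viewed, and the job is handed in when it is done.

```bash
ls; mkdir -p pics; python3 - <<'E'
from station import manip, optics, job
import cv2
s=manip.sense(); print(s, manip.tcp_to_grasp)
for n in ("scene","side","wrist"):
    c=optics.capture(n); cv2.imwrite(f"pics/{n}0.png",c["image"][:,:,::-1]); print(n,c["mtx"],c["rvec"],c["tvec"])
E
```

```text
pics
{'clock': 0.0, 'q': array([ 1.3544796 ,  0.50834965, -0.23751319,  1.5011498 ,  0.12568216,
        1.14893977, -0.15479752]), 'qd': array([ 2.65810358e-04, -2.54994388e-04,  6.60274403e-04,  2.86181266e-05,
       -1.45936737e-03, -9.33454932e-04, -1.17858796e-03]), 'joint_torque': array([ 4.32434881e-04, -6.20601153e+01, -2.18647957e+00, -2.49660498e+01,
        1.26561202e-02,  1.17430525e-02, -3.38551195e-05]), 'tcp_pos': array([ 0.19741949, -0.59238745,  0.20071616]), 'tcp_rot': array([ 9.87081388e-01,  1.60216945e-01, -1.63674793e-04, -9.15160982e-04]), 'ft_force': array([ 0.66120191,  0.21519968, -0.35616424]), 'wrist_torque': array([-0.01948499, -0.02812303,  0.02147453]), 'opening': 0.08579833991835754} 0.0187
scene [[424.6691987    0.         278.03139143]
 [  0.         424.6691987  209.45073697]
 [  0.           0.           1.        ]] [ 2.27303746  1.23951052 -0.36078776] [-0.36619628 -0.24906996  1.38382546]
side [[440.64270372   0.         274.23236845]
 [  0.         440.64270372 209.28521143]
 [  0.           0.           1.        ]] [ 0.24923268 -2.6493354   1.45416196] [0.49706868 0.07625674 1.40759167]
wrist [[337.70878064   0.         286.88670993]
 [  0.         337.70878064 213.81552471]
 [  0.           0.           1.        ]] [-2.358745    1.69916393  0.24009895] [-0.624176   -0.03513919  0.37898807]
```

View pics/scene0.png

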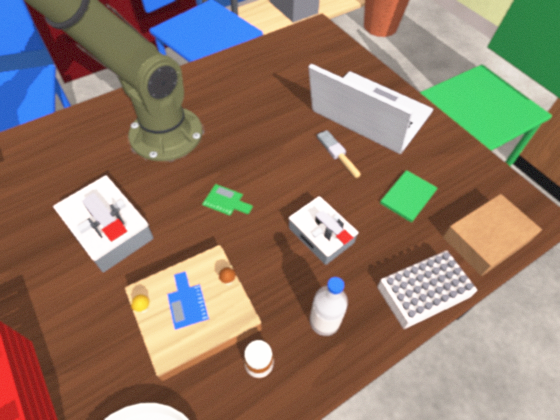

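View pics/side0.png

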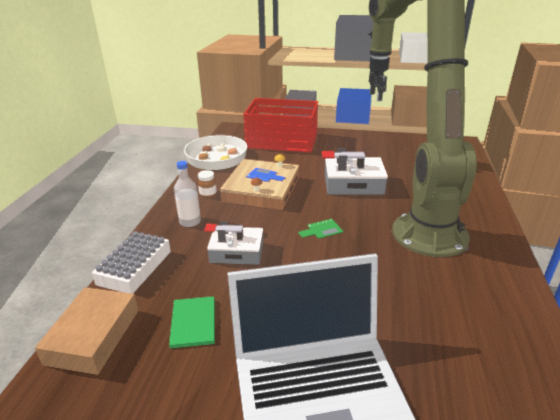

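View pics/wrist0.png

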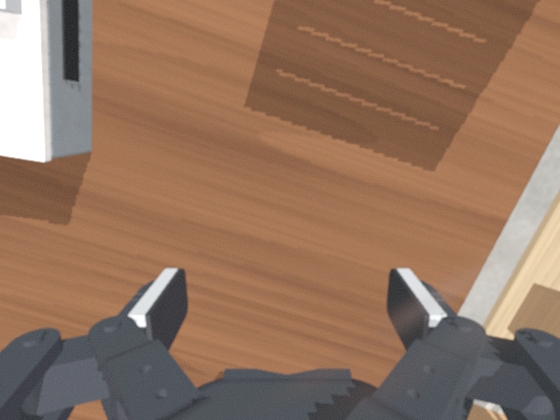

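Candidates: docks in the scene view at (103,222) and (323,228). Plate shapes: blue at (187,303) on the block and green at (227,200) on the table. I'll measure both docks' bed widths and check the crops.

```bash
cat > h.py <<'E'
from station import manip, optics, job
import cv2, numpy as np
from scipy.spatial.transform import Rotation as R
def cap(n):
    c=optics.capture(n); c["R"]=cv2.Rodrigues(np.array(c["rvec"],float))[0]; c["t"]=np.array(c["tvec"],float).reshape(3); return c
def plane(c,px,z):
    px=np.atleast_2d(np.array(px,float)); d=np.c_[(px-[c["mtx"][0,2],c["mtx"][1,2]])/[c["mtx"][0,0],c["mtx"][1,1]],np.ones(len(px))]@c["R"]
    o=-c["R"].T@c["t"]; return o+d*((z-o[2])/d[:,2])[:,None]
def cloud(c):
    h,w=c["depth"].shape; v,u=np.mgrid[:h,:w]; Z=c["depth"]
    P=np.stack([(u-c["mtx"][0,2])/c["mtx"][0,0]*Z,(v-c["mtx"][1,2])/c["mtx"][1,1]*Z,Z],-1)
    P=(P-c["t"])@c["R"]; P[Z==0]=np.nan; return P
def proj(c,X):
    return cv2.projectPoints(np.atleast_2d(np.array(X,float)),c["rvec"],c["tvec"],c["mtx"],None)[0].reshape(-1,2)
def crop(c,x0,y0,x1,y1,k,name):
    cv2.imwrite(name,cv2.resize(c["image"][y0:y1,x0:x1,::-1],None,fx=k,fy=k,interpolation=cv2.INTER_CUBIC))
def rects(c,m,P,amin=80):
    pass
E
python3 - <<'E'
from h import *
c=cap("scene"); P=cloud(c); 
crop(c,270,180,380,280,7,"pics/dockR.png"); crop(c,40,165,165,275,6,"pics/dockL.png"); crop(c,115,240,270,375,5,"pics/block.png")
for n,p in dict(dL=(75,215),dR=(300,220),plate=(190,312),table=(260,160),blocktop=(145,330),tailR=(346,237),tailL=(115,231),bott=(333,290),jar=(259,350)).items(): print(n,P[p[1],p[0]].round(3))
E
```

```text
dL [ 0.223 -0.341  0.079]
dR [0.54  0.154 0.057]
plate [ 0.613 -0.207  0.061]
table [ 0.262  0.199 -0.001]
blocktop [ 0.594 -0.311  0.055]
tailR [0.661 0.209 0.091]
tailL [ 0.363 -0.27   0.13 ]
bott [0.793 0.048 0.22 ]
jar [ 0.78  -0.121  0.085]
```

View pics/dockR.png

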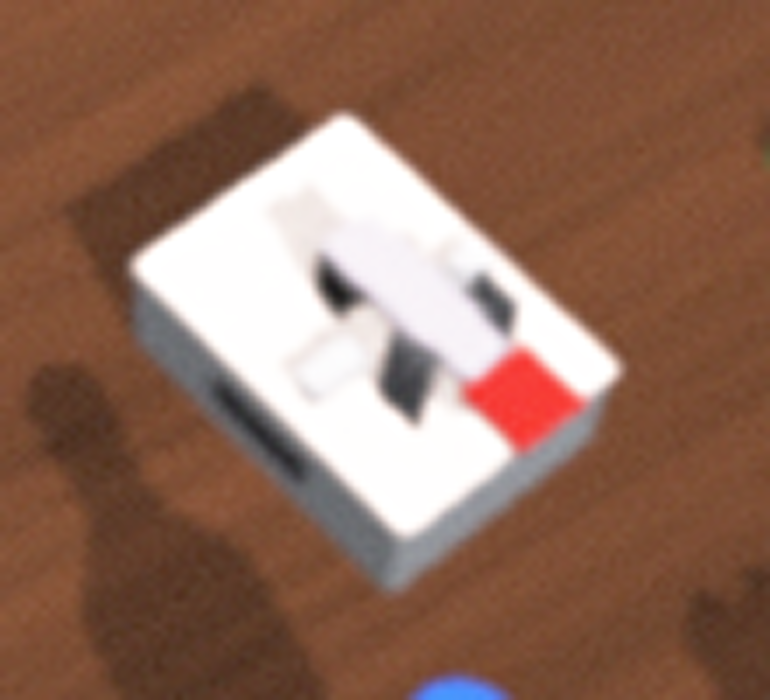

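View pics/dockL.png

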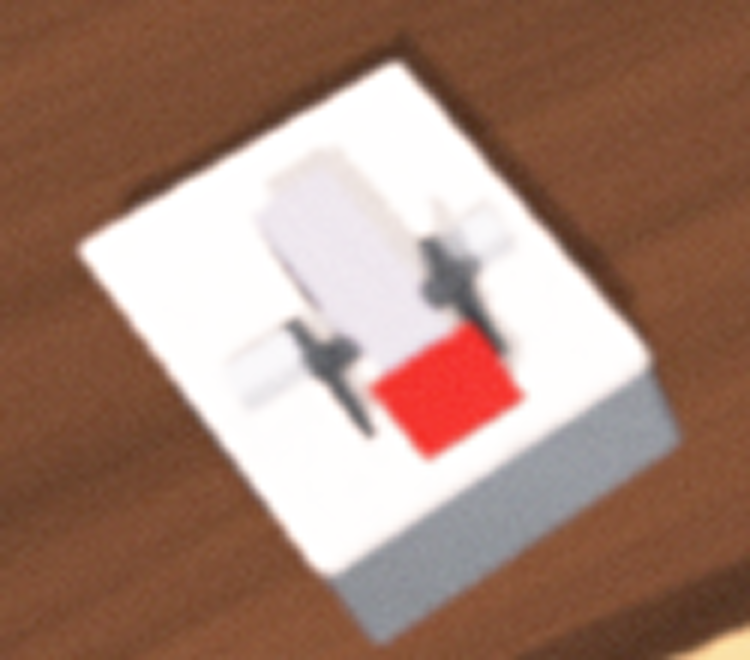

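View pics/block.png

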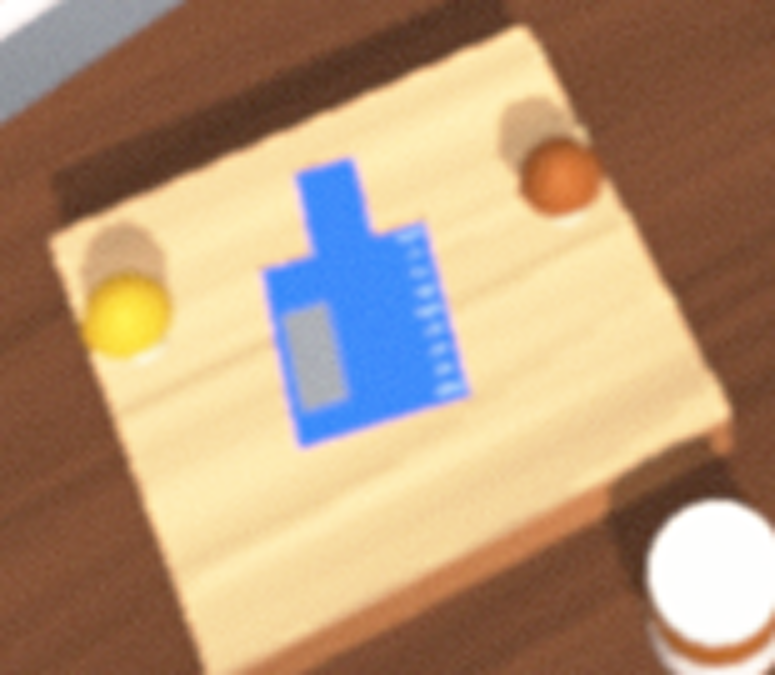

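The right dock (323,228) has its bed at z≈0.057, which matches 55 mm. The left one is at 0.079, so it is the larger. The blue plate lies on the block at (187,303), with its tab up towards the robot. Next I'll measure the frames from mask contours cast on planes.

```bash
cat >> h.py <<'E'
def fit(c,m,z):
    m=cv2.morphologyEx(m.astype(np.uint8),cv2.MORPH_CLOSE,np.ones((3,3)))
    cs=cv2.findContours(m,cv2.RETR_EXTERNAL,cv2.CHAIN_APPROX_NONE)[0]; k=max(cs,key=cv2.contourArea)
    X=plane(c,k.reshape(-1,2),z)[:,:2]
    r=cv2.minAreaRect((X*1000).astype(np.float32)); return X,r,cv2.boxPoints(r)/1000
def box(m,x0,y0,x1,y1):
    o=np.zeros_like(m); o[y0:y1,x0:x1]=m[y0:y1,x0:x1]; return o
def plate_mask(c):
    h=cv2.cvtColor(c["image"],cv2.COLOR_RGB2HSV); return (h[...,0]>100)&(h[...,0]<120)&(h[...,1]>130)&(h[...,2]>100)
E
python3 - <<'E'
from h import *
np.set_printoptions(precision=4,suppress=True)
S=dict(scene=((283,190,362,262),(120,240,270,375),(150,260,225,340),(335,225,360,245)),side=((200,220,275,270),(215,155,305,205),(240,160,290,185),(200,220,235,240)))
for n,(bd,bb,bp,bt) in S.items():
    c=cap(n);im=c["image"].astype(int);h=cv2.cvtColor(c["image"],cv2.COLOR_RGB2HSV)
    if n=="scene":
        white=(im.min(2)>170)
        m=box(white,*bd); X,r,b=fit(c,m,.055); print(n,"bed",r,b.tolist())
        wood=(h[...,0]>12)&(h[...,0]<28)&(h[...,2]>190)
        m=box(wood,*bb)|box(plate_mask(c),*bp); X,r,b=fit(c,m,.055); print("block",r,b.tolist())
        k=cv2.approxPolyDP((X*1000).astype(np.float32).reshape(-1,1,2),8,True); print(k.reshape(-1,2))
    pm=box(plate_mask(c),*bp); X,r,b=fit(c,pm,.059); 
    print(n,"plate",r); print(cv2.approxPolyDP((X*1000).astype(np.float32).reshape(-1,1,2),6,True).reshape(-1,2))
    red=box(((h[...,0]<6)|(h[...,0]>174))&(h[...,1]>170)&(h[...,2]>150),*bt); X,r,b=fit(c,red,.093); print(n,"tail",r)
    print("shots: mush", )
E
```

```text
scene bed ((585.2757568359375, 197.89437866210938), (157.38458251953125, 115.63361358642578), 6.769476413726807) [[0.5003169775009155, 0.246032252907753], [0.5139471888542175, 0.13120479881763458], [0.6702345609664917, 0.1497565060853958], [0.6566042900085449, 0.264583945274353]]
block ((600.7308959960938, -196.4506378173828), (252.36769104003906, 244.3507537841797), 85.34542083740234) [[0.4687187969684601, -0.31230399012565613], [0.7122637033462524, -0.3321326673030853], [0.732742965221405, -0.08059728890657425], [0.48919805884361267, -0.06076861545443535]]
[[ 490.2188  -64.0611]
 [ 472.7164 -310.8879]
 [ 696.0447 -329.7897]
 [ 718.1621 -245.4335]
 [ 721.5659  -83.1637]
 [ 592.8628  -69.9748]
 [ 594.8605  -96.326 ]
 [ 570.1124 -110.4193]
 [ 546.8236  -86.4638]
 [ 563.6899  -70.3252]]
scene plate ((574.2051391601562, -200.45672607421875), (74.40953063964844, 131.4422149658203), 76.18086242675781)
[[ 508.3365 -195.4526]
 [ 550.2679 -207.4725]
 [ 545.6774 -228.7448]
 [ 567.5361 -236.3351]
 [ 576.9651 -212.4926]
 [ 617.1943 -221.7912]
 [ 620.4568 -238.5367]
 [ 609.9952 -246.1095]
 [ 629.4583 -250.3329]
 [ 645.4415 -182.2592]
 [ 568.1054 -160.6425]
 [ 555.16   -180.8242]
 [ 519.0602 -173.7553]]
scene tail ((658.615966796875, 204.8607635498047), (27.427114486694336, 26.05289077758789), 5.373530864715576)
shots: mush
side plate ((573.278076171875, -190.80934143066406), (73.74618530273438, 130.2816162109375), 74.39483642578125)
[[ 626.8963 -232.4865]
 [ 639.588  -189.1625]
 [ 626.5563 -167.4058]
 [ 606.4935 -178.6718]
 [ 574.3101 -152.8133]
 [ 559.502  -170.7877]
 [ 511.1434 -171.1203]
 [ 510.3014 -186.8578]
 [ 537.1786 -190.2577]
 [ 550.698  -220.2425]
 [ 563.4512 -226.349 ]
 [ 569.6099 -200.8348]
 [ 613.761  -209.7461]]
side tail ((654.9971313476562, 215.4471435546875), (27.24532127380371, 30.92386245727539), 9.878069877624512)
shots: mush
```

```bash
cat >> h.py <<'E'
def plan(pos,yaw,log=True):
    """rotation (deg rotvec, tool) then shift (mm, in turned tool axes) to reach pos, tool down, tool x at yaw deg"""
    s=manip.sense(); R0=R.from_quat(s["tcp_rot"]); a=np.radians(yaw)
    R1=R.from_matrix(np.c_[[np.cos(a),np.sin(a),0],[np.sin(a),-np.cos(a),0],[0,0,-1]])
    rv=np.degrees((R0.inv()*R1).as_rotvec()); sh=R1.inv().apply(np.array(pos)-s["tcp_pos"])*1000
    print("t",round(s["clock"],2),"rot",rv.round(1),"shift",sh.round(1),"F",s["ft_force"].round(1),"open",round(s["opening"],4))
D0=np.array([.5456,.1932]); DY=6.8
B0=np.array([.540,-.1914]); BY=-4.4
def fr(o,yaw,x,y):
    a=np.radians(yaw); return o+np.array([np.cos(a)*x-np.sin(a)*y,np.sin(a)*x+np.cos(a)*y])
E
python3 - <<'E'
from h import *
c=cap("wrist"); s=manip.sense()
print("cam in tool",R.from_quat(s["tcp_rot"]).inv().apply(-c["R"].T@c["t"]-s["tcp_pos"]).round(3))
print(fr(D0,DY,.117,0),fr(D0,DY,.027,0))
plan([*fr(D0,DY,.117,0),.25],DY)
E
```

```text
cam in tool [ 0.071 -0.    -0.172]
[0.66177696 0.20705326] [0.57241007 0.19639691]
t 0.35 rot [-0.   0.  11.6] shift [ 555.6 -739.3  -48.6] F [-0.9 -0.8  0.2] open 0.0856
```

```bash
python3 -m creep '[{"tz":-40,"rz":5.8,"jaw":0},{"tz":-8,"rz":5.8,"jaw":0},{"tx":27,"ty":-41,"jaw":0},{"tx":27,"ty":-41,"jaw":0},{"tx":27,"ty":-41,"jaw":0},{"tx":27,"ty":-41,"jaw":0},{"tx":27,"ty":-41,"jaw":0},{"tx":27,"ty":-41,"jaw":0},{"tx":27,"ty":-41,"jaw":0},{"tx":27,"ty":-41,"jaw":0},{"tx":27,"ty":-41,"jaw":0},{"tx":27,"ty":-41,"jaw":0},{"tx":27,"ty":-41,"jaw":0},{"tx":27,"ty":-41,"jaw":0},{"tx":27,"ty":-41,"jaw":0},{"tx":27,"ty":-41,"jaw":0},{"tx":27,"ty":-41,"jaw":0},{"tx":27,"ty":-41,"jaw":0},{"tx":27,"ty":-41,"jaw":0},{"jaw":0}]'
python3 - <<'E'
from h import *
plan([*fr(D0,DY,.047,0),.25],DY)
E
```

```text
t 0.35 rot [-0.   0.  11.6] shift [ 485.6 -739.3  -48.6] F [-0.9 -0.8  0.2] open 0.0856schema error: expected keys tx, ty, tz, rx, ry, rz, jaw
```

```bash
python3 -m creep '[{"tx":0,"ty":0,"tz":-40,"rx":0,"ry":0,"rz":5.8,"jaw":0},{"tx":0,"ty":0,"tz":-8,"rx":0,"ry":0,"rz":5.8,"jaw":0},{"tx":27,"ty":-41,"tz":0,"rx":0,"ry":0,"rz":0,"jaw":0},{"tx":27,"ty":-41,"tz":0,"rx":0,"ry":0,"rz":0,"jaw":0},{"tx":27,"ty":-41,"tz":0,"rx":0,"ry":0,"rz":0,"jaw":0},{"tx":27,"ty":-41,"tz":0,"rx":0,"ry":0,"rz":0,"jaw":0},{"tx":27,"ty":-41,"tz":0,"rx":0,"ry":0,"rz":0,"jaw":0},{"tx":27,"ty":-41,"tz":0,"rx":0,"ry":0,"rz":0,"jaw":0},{"tx":27,"ty":-41,"tz":0,"rx":0,"ry":0,"rz":0,"jaw":0},{"tx":27,"ty":-41,"tz":0,"rx":0,"ry":0,"rz":0,"jaw":0},{"tx":27,"ty":-41,"tz":0,"rx":0,"ry":0,"rz":0,"jaw":0},{"tx":27,"ty":-41,"tz":0,"rx":0,"ry":0,"rz":0,"jaw":0}]'
python3 - <<'E'
from h import *
plan([*fr(D0,DY,.047,0),.25],DY)
E
```

```text
clock: 1.55
tcp_pos: [0.4174, -0.1519, 0.25]
tcp_rot: [0.998, 0.059, 0.0, 0.0]
ft_force: [0.7, 0.0, -0.7]
opening: -0.0002
t 1.55 rot [ 0. -0.  0.] shift [ 215.1 -327.5   -0. ] F [ 0.7  0.  -0.7] open -0.0002
```

```bash
python3 -m creep '[{"tx":27,"ty":-41,"tz":0,"rx":0,"ry":0,"rz":0,"jaw":0},{"tx":27,"ty":-41,"tz":0,"rx":0,"ry":0,"rz":0,"jaw":0},{"tx":27,"ty":-41,"tz":0,"rx":0,"ry":0,"rz":0,"jaw":0},{"tx":27,"ty":-41,"tz":0,"rx":0,"ry":0,"rz":0,"jaw":0},{"tx":27,"ty":-41,"tz":0,"rx":0,"ry":0,"rz":0,"jaw":0},{"tx":27,"ty":-41,"tz":0,"rx":0,"ry":0,"rz":0,"jaw":0},{"tx":27,"ty":-41,"tz":0,"rx":0,"ry":0,"rz":0,"jaw":0},{"tx":26,"ty":-40,"tz":0,"rx":0,"ry":0,"rz":0,"jaw":0},{"tx":0,"ty":0,"tz":0,"rx":0,"ry":0,"rz":0,"jaw":0},{"tx":0,"ty":0,"tz":0,"rx":0,"ry":0,"rz":0,"jaw":0}]'
python3 - <<'E'
from h import *
c=cap("wrist"); cv2.imwrite("pics/w1.png",c["image"][:,:,::-1])
plan([*fr(D0,DY,.047,0),.25],DY)
E
```

```text
clock: 2.55
tcp_pos: [0.5912, 0.198, 0.2488]
tcp_rot: [0.998, 0.061, -0.001, -0.0]
ft_force: [-0.5, -1.3, 0.2]
opening: 0.0001
t 2.6 rot [0.  0.1 0.1] shift [ 1.3 -2.3 -0.9] F [ 0.3  0.1 -0.6] open 0.0002
```

View pics/w1.png

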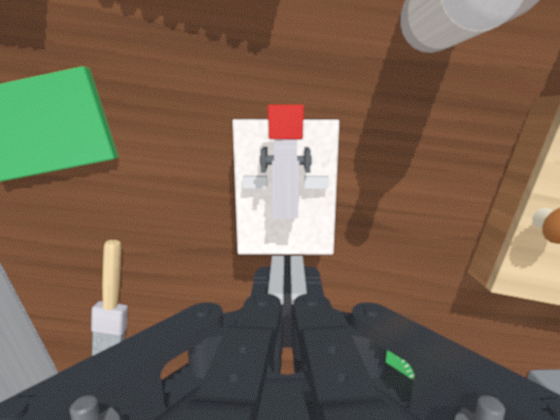

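The wrist view shows the whole small dock: bed corners ≈(233,120),(339,120),(333,254),(238,254), and the red tail at (286,121).

```bash
python3 - <<'E'
from h import *
np.set_printoptions(precision=4,suppress=True)
c=cap("wrist"); im=c["image"].astype(int);h=cv2.cvtColor(c["image"],cv2.COLOR_RGB2HSV)
red=box(((h[...,0]<6)|(h[...,0]>174))&(h[...,1]>170)&(h[...,2]>150),250,90,320,145)
X,r,b=fit(c,red,.093);print("tail",r)
w=box((im.min(2)>150),225,105,348,262)|red
X,r,b=fit(c,box(w,225,119,348,262),.055);print("bed",r)
q=plane(c,[(233,120),(339,120),(333,254),(238,254)],.055)[:,:2]; print(q, np.linalg.norm(np.roll(q,-1,0)-q,axis=1), q.mean(0))
f=q[2:].mean(0);bk=q[:2].mean(0); print("yaw",np.degrees(np.arctan2(*(bk-f)[::-1])), "side yaws",np.degrees(np.arctan2(*(q[0]-q[3])[::-1])),np.degrees(np.arctan2(*(q[1]-q[2])[::-1])))
P=cloud(c); print(P[121,286],P[180,287], P[230,250])
# same-frame scene check for the block (arm moved away)
c=cap("scene"); crop(c,115,180,380,375,3,"pics/s1.png")
E
```

```text
tail ((657.72705078125, 208.0393829345703), (29.810096740722656, 33.63786315917969), 6.868325233459473)
bed ((579.2431640625, 198.91448974609375), (160.69482421875, 112.08576965332031), 6.869907855987549)
[[0.6518 0.2604]
 [0.665  0.1504]
 [0.5152 0.1329]
 [0.5019 0.2431]] [0.1108 0.1508 0.111  0.1508] [0.5835 0.1967]
yaw 6.606747847464719 side yaws 6.568827284759525 6.644662243844851
[0.6578 0.2052 0.0932] [0.6022 0.1976 0.0922] [0.5332 0.2318 0.0554]
```

View pics/s1.png

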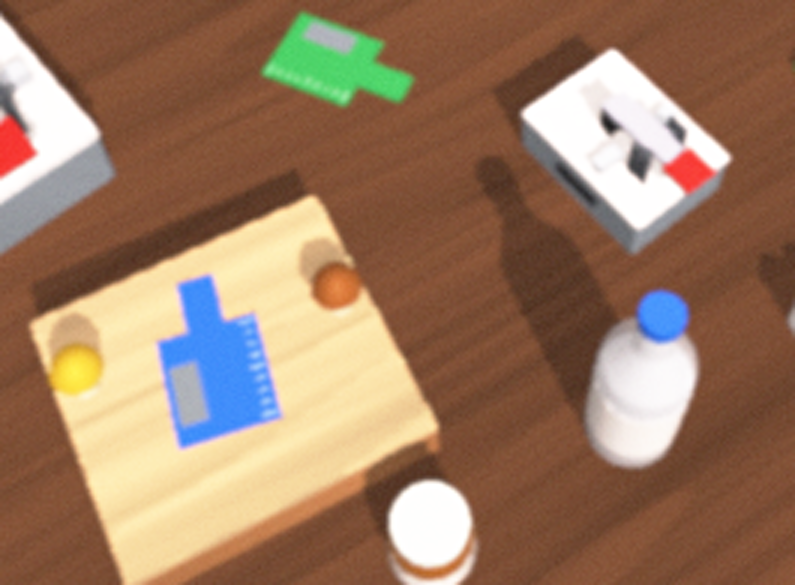

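```bash
sed -i 's/^D0=.*/D0=np.array([.5438,.1921]); DY=6.6/' h.py
python3 -m creep '[{"tx":34,"ty":0,"tz":0,"rx":0,"ry":0,"rz":0,"jaw":0},{"tx":34,"ty":0,"tz":20,"rx":0,"ry":0,"rz":0,"jaw":0},{"tx":0,"ty":0,"tz":40,"rx":0,"ry":0,"rz":0,"jaw":0},{"tx":0,"ty":0,"tz":40,"rx":0,"ry":0,"rz":0,"jaw":0},{"tx":0,"ty":0,"tz":40,"rx":0,"ry":0,"rz":0,"jaw":0},{"tx":0,"ty":0,"tz":6,"rx":0,"ry":0,"rz":0,"jaw":0},{"tx":0,"ty":0,"tz":0,"rx":0,"ry":0,"rz":0,"jaw":0},{"tx":0,"ty":0,"tz":0,"rx":0,"ry":0,"rz":0,"jaw":0}]'
python3 - <<'E'
from h import *
c=cap("wrist"); cv2.imwrite("pics/w2.png",c["image"][:,:,::-1])
plan([.659,.2065,.098],DY)
E
```

```text
clock: 3.5
tcp_pos: [0.6603, 0.2047, 0.1063]
tcp_rot: [0.998, 0.059, 0.002, -0.001]
ft_force: [-0.5, 0.7, -0.2]
opening: -0.0002
t 3.55 rot [-0.1 -0.2  0.2] shift [-1.3 -1.7  8.6] F [0.3 0.2 0.4] open -0.0001
```

View pics/w2.png

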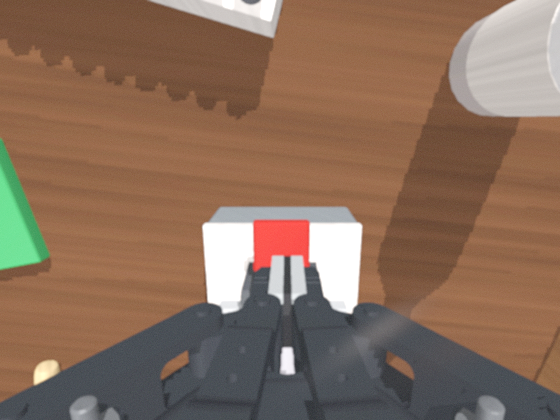

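The fingertips (288,258) are over the red paddle, which spans (254–309, 220–270). I'm pressing down in small steps.

```bash
python3 -m creep '[{"tx":0,"ty":-1,"tz":5,"rx":0,"ry":0,"rz":0,"jaw":0},{"tx":0,"ty":0,"tz":5,"rx":0,"ry":0,"rz":0,"jaw":0},{"tx":0,"ty":0,"tz":4,"rx":0,"ry":0,"rz":0,"jaw":0},{"tx":0,"ty":0,"tz":4,"rx":0,"ry":0,"rz":0,"jaw":0},{"tx":0,"ty":0,"tz":4,"rx":0,"ry":0,"rz":0,"jaw":0},{"tx":0,"ty":0,"tz":4,"rx":0,"ry":0,"rz":0,"jaw":0},{"tx":0,"ty":0,"tz":3,"rx":0,"ry":0,"rz":0,"jaw":0},{"tx":0,"ty":0,"tz":0,"rx":0,"ry":0,"rz":0,"jaw":0},{"tx":0,"ty":0,"tz":0,"rx":0,"ry":0,"rz":0,"jaw":0}]'
```

```text
clock: 4.45
tcp_pos: [0.6589, 0.2057, 0.0746]
tcp_rot: [0.998, 0.06, -0.0, -0.0]
ft_force: [-0.7, 0.1, 0.2]
opening: -0.0
```

```bash
python3 -m creep '[{"tx":0,"ty":0,"tz":2,"rx":0,"ry":0,"rz":0,"jaw":0},{"tx":0,"ty":0,"tz":2,"rx":0,"ry":0,"rz":0,"jaw":0},{"tx":0,"ty":0,"tz":0,"rx":0,"ry":0,"rz":0,"jaw":0},{"tx":0,"ty":0,"tz":0,"rx":0,"ry":0,"rz":0,"jaw":0}]'
```

```text
clock: 4.85
tcp_pos: [0.6588, 0.2057, 0.0705]
tcp_rot: [0.998, 0.06, -0.0, -0.0]
ft_force: [0.8, -0.3, -0.1]
opening: -0.0002
```

```bash
python3 -m creep '[{"tx":0,"ty":0,"tz":2,"rx":0,"ry":0,"rz":0,"jaw":0},{"tx":0,"ty":0,"tz":0,"rx":0,"ry":0,"rz":0,"jaw":0},{"tx":0,"ty":0,"tz":0,"rx":0,"ry":0,"rz":0,"jaw":0}]'
python3 - <<'E'
from h import *
c=cap("wrist"); crop(c,190,190,380,340,4,"pics/w3.png")
c=cap("side"); crop(c,190,210,290,280,7,"pics/sd3.png")
E
```

```text
clock: 5.15
tcp_pos: [0.6588, 0.2056, 0.0685]
tcp_rot: [0.998, 0.06, -0.0, 0.0]
ft_force: [0.6, -0.2, 1.0]
opening: -0.0002
```

View pics/sd3.png

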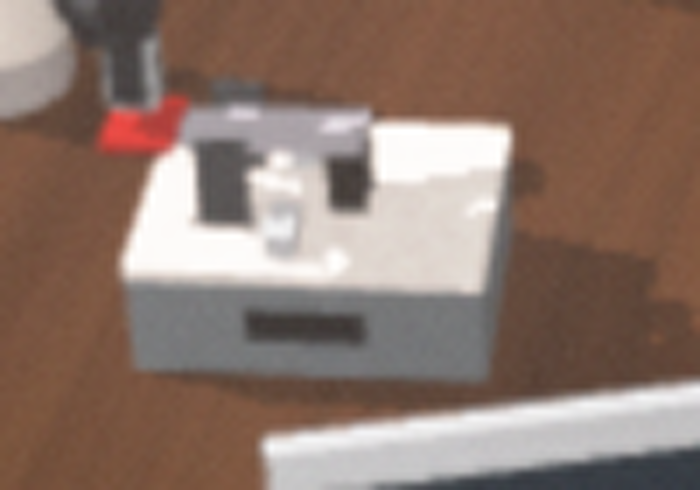

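View pics/w3.png

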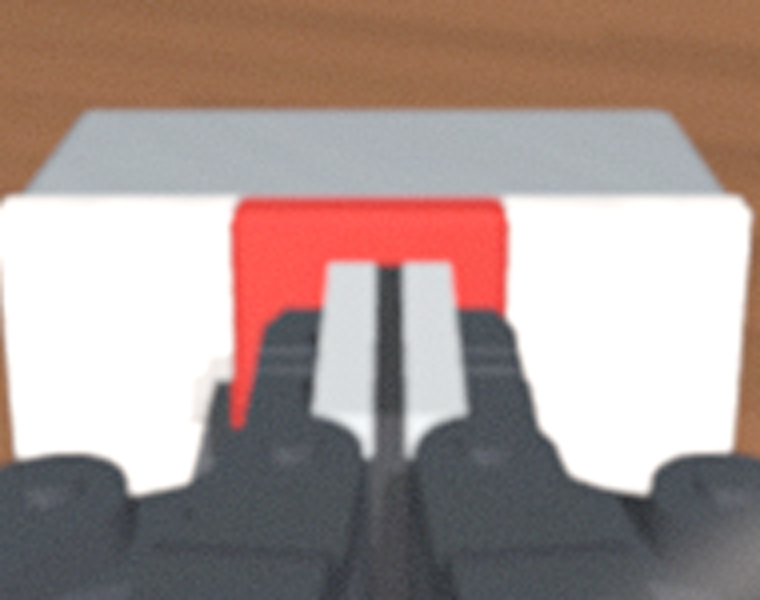

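```bash
python3 - <<'E'
from h import *
c=cap("scene"); P=cloud(c); crop(c,270,150,380,270,6,"pics/s3.png")
c=cap("side"); P=cloud(c); h=cv2.cvtColor(c["image"],cv2.COLOR_RGB2HSV)
m=box(((h[...,0]<6)|(h[...,0]>174))&(h[...,1]>150),195,215,235,240); print(np.nanmedian(P[m],0).round(4))
print(proj(c,manip.sense()["tcp_pos"]))
E
```

```text
[0.6557 0.2183 0.0901]
[[210.46228885 231.71596942]]
```

View pics/s3.png

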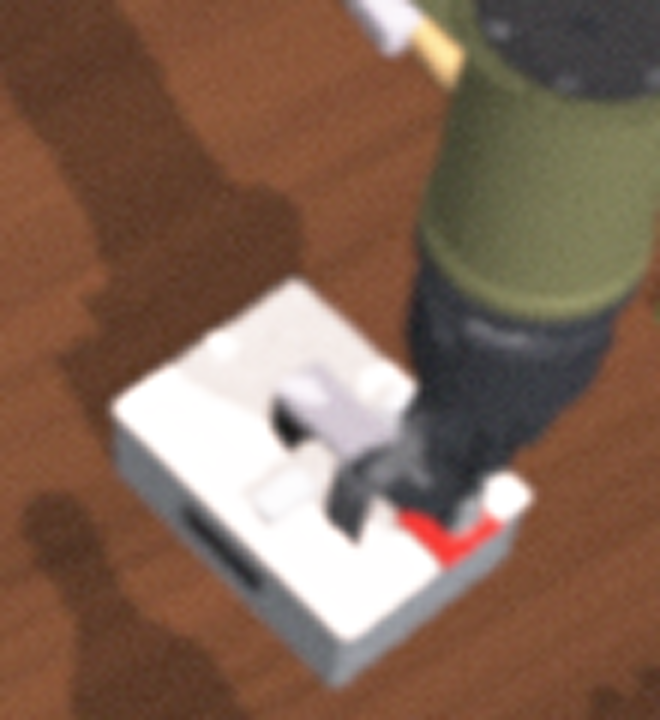

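```bash
python3 - <<'E'
from h import *
s=manip.sense(); T=s["tcp_pos"]; 
for n in("wrist","side","scene"):
    c=cap(n);P=cloud(c)
    print(n,proj(c,[T,T+[0,0,.0187],T+[0,0,.03]]).round(1))
    if n=="wrist":
        for v in range(225,300,6): print(v,[P[v,u].round(3).tolist() for u in (279,297,265)])
E
```

```text
wrist [[287.3 251.3]
 [287.3 265.7]
 [287.3 276.1]]
225 [[0.658, 0.211, 0.021], [0.66, 0.199, 0.021], [0.657, 0.221, 0.023]]
231 [[nan, nan, nan], [0.66, 0.199, 0.034], [0.657, 0.22, 0.035]]
237 [[0.658, 0.211, 0.045], [0.66, 0.2, 0.046], [0.657, 0.219, 0.046]]
243 [[0.672, 0.211, 0.091], [0.673, 0.203, 0.092], [0.671, 0.218, 0.092]]
249 [[0.669, 0.211, 0.093], [0.67, 0.202, 0.092], [0.669, 0.217, 0.093]]
255 [[0.666, 0.21, 0.092], [0.667, 0.202, 0.093], [0.666, 0.217, 0.093]]
261 [[0.67, 0.211, 0.109], [0.671, 0.203, 0.108], [0.663, 0.217, 0.093]]
267 [[0.67, 0.21, 0.114], [0.671, 0.203, 0.113], [0.666, 0.216, 0.106]]
273 [[0.67, 0.21, 0.12], [0.671, 0.203, 0.12], [0.666, 0.216, 0.112]]
279 [[0.67, 0.21, 0.125], [0.671, 0.203, 0.125], [0.666, 0.216, 0.118]]
285 [[0.67, 0.21, 0.13], [0.671, 0.204, 0.13], [0.666, 0.215, 0.122]]
291 [[0.67, 0.21, 0.134], [0.672, 0.204, 0.135], [0.665, 0.215, 0.126]]
297 [[0.669, 0.21, 0.136], [0.672, 0.204, 0.14], [0.673, 0.215, 0.144]]
side [[210.5 231.7]
 [209.9 226.6]
 [209.5 223.4]]
scene [[343.1 241.3]
 [344.1 237.7]
 [344.8 235.4]]
```

The camera depth puts the visible fingertips at z≈0.10. The paddle is still at 0.093 and the force is zero, so I haven't touched it yet even though the reported TCP reads 0.0685. I'll go down slowly until contact to calibrate this offset.

```bash
for i in 1; do python3 -m creep '[{"tx":0,"ty":0,"tz":2,"rx":0,"ry":0,"rz":0,"jaw":0},{"tx":0,"ty":0,"tz":2,"rx":0,"ry":0,"rz":0,"jaw":0},{"tx":0,"ty":0,"tz":0,"rx":0,"ry":0,"rz":0,"jaw":0}]'; done
```

```text
clock: 5.8
tcp_pos: [0.6586, 0.2055, 0.0641]
tcp_rot: [0.998, 0.06, -0.0, 0.0]
ft_force: [-0.3, 0.1, 0.2]
opening: 0.0003
```

```bash
python3 -m creep '[{"tx":0,"ty":0,"tz":2,"rx":0,"ry":0,"rz":0,"jaw":0},{"tx":0,"ty":0,"tz":2,"rx":0,"ry":0,"rz":0,"jaw":0},{"tx":0,"ty":0,"tz":0,"rx":0,"ry":0,"rz":0,"jaw":0}]'
```

```text
clock: 6.1
tcp_pos: [0.6593, 0.2058, 0.0614]
tcp_rot: [0.998, 0.06, 0.001, -0.0]
ft_force: [-0.1, -0.6, 4.4]
opening: 0.0
```

Contact came at reported z≈0.0615, so the real tips sit about 31 mm above the reported TCP. I'm continuing the press by about 20 mm.

```bash
python3 -m creep '[{"tx":0,"ty":0,"tz":3,"rx":0,"ry":0,"rz":0,"jaw":0},{"tx":0,"ty":0,"tz":3,"rx":0,"ry":0,"rz":0,"jaw":0},{"tx":0,"ty":0,"tz":3,"rx":0,"ry":0,"rz":0,"jaw":0},{"tx":0,"ty":0,"tz":0,"rx":0,"ry":0,"rz":0,"jaw":0}]'
python3 - <<'E'
from h import *
c=cap("side"); crop(c,190,200,290,280,7,"pics/sd4.png")
E
```

```text
clock: 6.5
tcp_pos: [0.6599, 0.2059, 0.0527]
tcp_rot: [0.998, 0.059, 0.001, -0.0]
ft_force: [0.7, -0.5, 6.1]
opening: -0.0001
```

View pics/sd4.png

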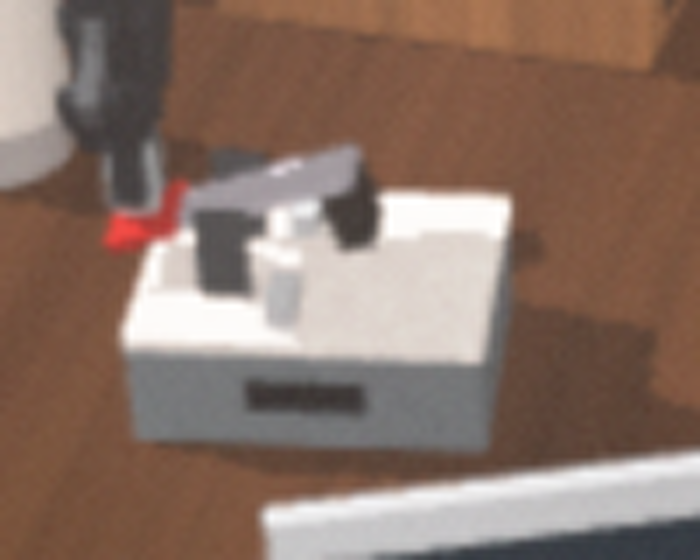

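The clip is rising: its jaw end is now off the bed at crop (345,180). I'll keep going to the stop.

```bash
python3 -m creep '[{"tx":0,"ty":0,"tz":3,"rx":0,"ry":0,"rz":0,"jaw":0},{"tx":0,"ty":0,"tz":3,"rx":0,"ry":0,"rz":0,"jaw":0},{"tx":0,"ty":0,"tz":3,"rx":0,"ry":0,"rz":0,"jaw":0},{"tx":0,"ty":0,"tz":0,"rx":0,"ry":0,"rz":0,"jaw":0}]'
```

```text
clock: 6.95
tcp_pos: [0.6614, 0.2065, 0.0457]
tcp_rot: [0.998, 0.059, 0.003, -0.001]
ft_force: [1.3, -1.5, 15.0]
opening: 0.0003
```

```bash
python3 -m creep '[{"tx":0,"ty":0,"tz":2,"rx":0,"ry":0,"rz":0,"jaw":0},{"tx":0,"ty":0,"tz":0,"rx":0,"ry":0,"rz":0,"jaw":0},{"tx":0,"ty":0,"tz":0,"rx":0,"ry":0,"rz":0,"jaw":0}]'
```

```text
clock: 7.25
tcp_pos: [0.6624, 0.2068, 0.045]
tcp_rot: [0.998, 0.059, 0.004, -0.001]
ft_force: [0.0, -1.1, 20.3]
opening: 0.0001
```

```bash
python3 -m creep '[{"tx":0,"ty":0,"tz":-10,"rx":0,"ry":0,"rz":0,"jaw":0},{"tx":0,"ty":0,"tz":-40,"rx":0,"ry":0,"rz":0,"jaw":0},{"tx":0,"ty":0,"tz":-50,"rx":0,"ry":0,"rz":0,"jaw":0},{"tx":0,"ty":0,"tz":-50,"rx":0,"ry":0,"rz":0,"jaw":0},{"tx":0,"ty":0,"tz":-20,"rx":0,"ry":0,"rz":0,"jaw":0.5},{"tx":0,"ty":0,"tz":0,"rx":0,"ry":0,"rz":0,"jaw":0.5}]'
python3 - <<'E'
from h import *
c=cap("side"); crop(c,190,190,290,280,7,"pics/sd5.png")
P=cloud(c); h=cv2.cvtColor(c["image"],cv2.COLOR_RGB2HSV)
m=box(((h[...,0]<6)|(h[...,0]>174))&(h[...,1]>150),195,215,235,250); print(np.nanmedian(P[m],0).round(4))
E
```

```text
clock: 7.85
tcp_pos: [0.6603, 0.2067, 0.2151]
tcp_rot: [0.998, 0.06, 0.003, -0.001]
ft_force: [-0.3, 0.0, -0.2]
opening: 0.0284
[0.6581 0.2102 0.0697]
```

View pics/sd5.png

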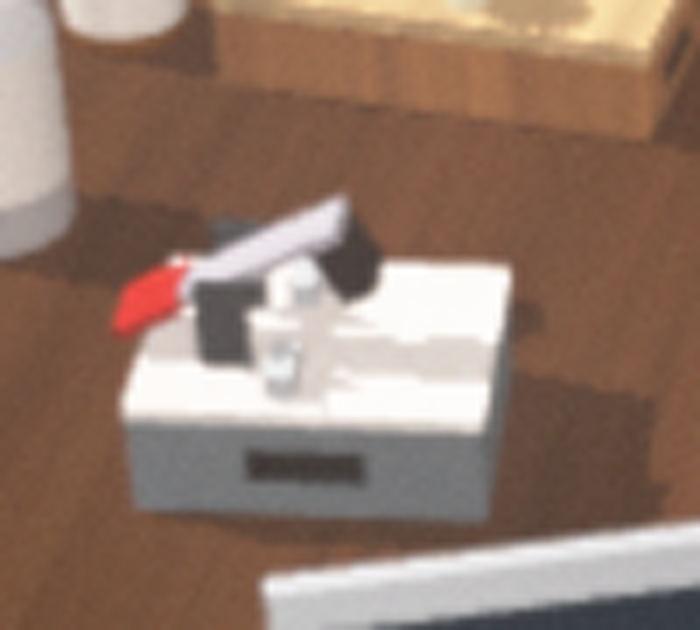

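The clip is fully raised: the tail's depth height is 0.070, which is a 20 mm sink. Next is a viewing pose over the block.

```bash
python3 - <<'E'
from h import *
plan([.525,-.19,.27],-13.8)
E
```

```text
t 7.9 rot [-0.1 -0.2 20.6] shift [-36.  416.7 -57.7] F [ 0.4 -0.  -0.5] open 0.0359
```

```bash
python3 -m creep '[{"tx":0,"ty":0,"tz":-19,"rx":0,"ry":0,"rz":6.9,"jaw":0.5},{"tx":0,"ty":0,"tz":-19,"rx":0,"ry":0,"rz":6.9,"jaw":0.5},{"tx":0,"ty":0,"tz":-19,"rx":0,"ry":0,"rz":6.8,"jaw":0.5},{"tx":-4,"ty":42,"tz":0,"rx":0,"ry":0,"rz":0,"jaw":0.5},{"tx":-4,"ty":42,"tz":0,"rx":0,"ry":0,"rz":0,"jaw":0.5},{"tx":-4,"ty":42,"tz":0,"rx":0,"ry":0,"rz":0,"jaw":0.5},{"tx":-4,"ty":42,"tz":0,"rx":0,"ry":0,"rz":0,"jaw":0.5},{"tx":-4,"ty":42,"tz":0,"rx":0,"ry":0,"rz":0,"jaw":0.5},{"tx":-4,"ty":42,"tz":0,"rx":0,"ry":0,"rz":0,"jaw":0.5},{"tx":-4,"ty":42,"tz":0,"rx":0,"ry":0,"rz":0,"jaw":0.5},{"tx":-4,"ty":42,"tz":0,"rx":0,"ry":0,"rz":0,"jaw":0.5},{"tx":-4,"ty":42,"tz":0,"rx":0,"ry":0,"rz":0,"jaw":0.5},{"tx":0,"ty":39,"tz":0,"rx":0,"ry":0,"rz":0,"jaw":0.5},{"tx":0,"ty":0,"tz":0,"rx":0,"ry":0,"rz":0,"jaw":0.5},{"tx":0,"ty":0,"tz":0,"rx":0,"ry":0,"rz":0,"jaw":0.5}]'
python3 - <<'E'
from h import *
np.set_printoptions(precision=4,suppress=True)
c=cap("wrist"); cv2.imwrite("pics/w5.png",c["image"][:,:,::-1])
X,r,b=fit(c,plate_mask(c),.059); print(r); print(cv2.approxPolyDP((X*1000).astype(np.float32).reshape(-1,1,2),5,True).reshape(-1,2))
E
```

```text
clock: 9.4
tcp_pos: [0.5236, -0.1917, 0.266]
tcp_rot: [0.993, -0.121, -0.001, -0.0]
ft_force: [0.7, 0.6, -0.3]
opening: 0.0426
((574.231201171875, -199.57257080078125), (77.28374481201172, 132.0178680419922), 76.06888580322266)
[[ 647.3159 -178.9929]
 [ 642.4523 -190.6007]
 [ 641.722  -177.4117]
 [ 606.7896 -168.6533]
 [ 602.6973 -180.8995]
 [ 602.8144 -167.5331]
 [ 568.7679 -159.0886]
 [ 564.5226 -171.6952]
 [ 563.4901 -157.6061]
 [ 555.4845 -180.779 ]
 [ 513.0471 -172.0569]
 [ 507.2547 -195.4702]
 [ 547.9937 -206.4486]
 [ 545.0721 -232.027 ]
 [ 628.1244 -252.4761]]
```

View pics/w5.png

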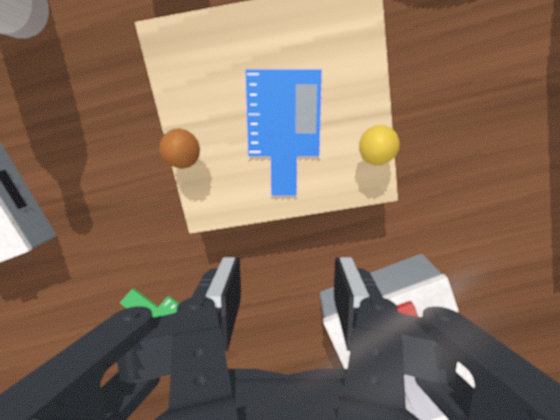

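The wrist view shows the blue plate (246–322, 70–157) with its tab (272–297, 157–196) towards the working edge, whose corners are (190,233) and (398,201). The mushrooms are at (180,148) and (380,145).

```bash
python3 - <<'E'
from h import *
np.set_printoptions(precision=4,suppress=True)
c=cap("wrist"); q=plane(c,[(190,233),(398,201),(137,20),(382,0)],.055)[:,:2]; print(q,np.linalg.norm(q[0]-q[1]),np.linalg.norm(q[2]-q[0]))
e=q[0]-q[1]; by=np.degrees(np.arctan2(e[1],e[0]))-90; m=(q[0]+q[1])/2; a=np.radians(by); o=m+.06*np.array([np.cos(a),np.sin(a)]); print("block yaw",by,"origin",o)
d=np.array([.596,-.205])-o; print("plate in block",d@[np.cos(a),np.sin(a)],d@[-np.sin(a),np.cos(a)])
P=cloud(c); print("mush",P[140,180],P[138,380], "tips",[P[v,u].round(3).tolist() for v,u in((262,232),(262,344),(270,235),(270,346))])
# push start: tool centre
u=np.array([np.cos(np.radians(-13.9)),np.sin(np.radians(-13.9))]); bk=np.array([.6395,-.216])
plan([*(bk+.03*u),.10],-13.9)
E
```

```text
[[ 0.4901 -0.0613]
 [ 0.4701 -0.3099]
 [ 0.7205 -0.0811]
 [ 0.6791 -0.3252]] 0.24936151670978937 0.23127279874127146
block yaw -4.607711905705131 origin [ 0.5399 -0.1904]
plate in block 0.057086262257288196 -0.010049176150783467
mush [ 0.5965 -0.0992  0.0996] [ 0.5516 -0.2905  0.0987] tips [[0.541, -0.17, 0.307], [0.53, -0.216, 0.306], [0.539, -0.171, 0.311], [0.531, -0.216, 0.315]]
t 9.5 rot [-0.1  0.1  0.2] shift [147.9  -1.8 166.6] F [-0.2  0.3 -0.3] open 0.0427
```

Block measured 249 × 231 mm (given 250 × 230), and the plate is at block x=+0.057. I'm moving behind its back edge with the jaws half open for a two-point push.

```bash
python3 -m creep '[{"tx":48,"ty":-1,"tz":0,"rx":0,"ry":0,"rz":0,"jaw":0.5},{"tx":48,"ty":-1,"tz":0,"rx":0,"ry":0,"rz":0,"jaw":0.5},{"tx":47,"ty":0,"tz":0,"rx":0,"ry":0,"rz":0,"jaw":0.5},{"tx":0,"ty":0,"tz":45,"rx":0,"ry":0,"rz":0,"jaw":0.5},{"tx":0,"ty":0,"tz":45,"rx":0,"ry":0,"rz":0,"jaw":0.5},{"tx":0,"ty":0,"tz":45,"rx":0,"ry":0,"rz":0,"jaw":0.5},{"tx":0,"ty":0,"tz":45,"rx":0,"ry":0,"rz":0,"jaw":0.5},{"tx":0,"ty":0,"tz":36,"rx":0,"ry":0,"rz":0,"jaw":0.5},{"tx":0,"ty":0,"tz":0,"rx":0,"ry":0,"rz":0,"jaw":0.5},{"tx":0,"ty":0,"tz":0,"rx":0,"ry":0,"rz":0,"jaw":0.5}]'
python3 - <<'E'
from h import *
u=np.array([np.cos(np.radians(-13.9)),np.sin(np.radians(-13.9))]); bk=np.array([.6395,-.216])
plan([*(bk+.025*u),.03],-13.9)
c=cap("side"); crop(c,210,110,320,210,7,"pics/sd6.png")
E
```

```text
clock: 10.5
tcp_pos: [0.6645, -0.2212, 0.0517]
tcp_rot: [0.993, -0.119, -0.0, -0.001]
ft_force: [-0.1, -0.7, 0.8]
opening: 0.0429
t 10.5 rot [-0.1  0.1  0.2] shift [-0.5  0.9 21.7] F [-0.1 -0.7  0.8] open 0.0429
```

View pics/sd6.png

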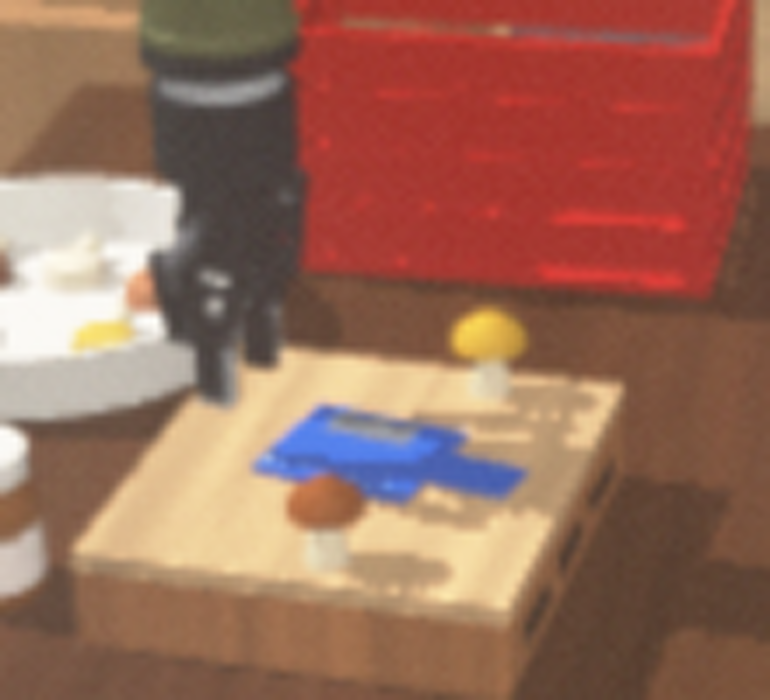

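```bash
python3 -m creep '[{"tx":0,"ty":0,"tz":12,"rx":0,"ry":0,"rz":0,"jaw":0.5},{"tx":0,"ty":0,"tz":10,"rx":0,"ry":0,"rz":0,"jaw":0.5},{"tx":0,"ty":0,"tz":2,"rx":0,"ry":0,"rz":0,"jaw":0.5},{"tx":0,"ty":0,"tz":2,"rx":0,"ry":0,"rz":0,"jaw":0.5},{"tx":0,"ty":0,"tz":0,"rx":0,"ry":0,"rz":0,"jaw":0.5}]'
```

```text
clock: 11.05
tcp_pos: [0.664, -0.2229, 0.0255]
tcp_rot: [0.993, -0.12, -0.0, -0.0]
ft_force: [1.0, -0.4, -0.3]
opening: 0.0426
```

```bash
python3 -m creep '[{"tx":0,"ty":0,"tz":2,"rx":0,"ry":0,"rz":0,"jaw":0.5},{"tx":0,"ty":0,"tz":0,"rx":0,"ry":0,"rz":0,"jaw":0.5}]'
```

```text
clock: 11.25
tcp_pos: [0.6642, -0.223, 0.0237]
tcp_rot: [0.993, -0.12, 0.0, 0.0]
ft_force: [0.2, 0.1, 0.2]
opening: 0.0427
```

```bash
python3 -m creep '[{"tx":0,"ty":0,"tz":2,"rx":0,"ry":0,"rz":0,"jaw":0.5},{"tx":0,"ty":0,"tz":0,"rx":0,"ry":0,"rz":0,"jaw":0.5}]'
```

```text
clock: 11.45
tcp_pos: [0.6643, -0.2229, 0.0236]
tcp_rot: [0.993, -0.12, 0.001, 0.0]
ft_force: [-4.1, 0.6, 12.1]
opening: 0.0424
```

```bash
python3 -m creep '[{"tx":0,"ty":0,"tz":1.5,"rx":0,"ry":0,"rz":0,"jaw":0.5},{"tx":0,"ty":0,"tz":0,"rx":0,"ry":0,"rz":0,"jaw":0.5}]'
```

```text
clock: 11.65
tcp_pos: [0.6644, -0.223, 0.0235]
tcp_rot: [0.993, -0.12, 0.001, 0.0]
ft_force: [-7.7, 1.2, 21.1]
opening: 0.0428
```

The block top is at reported z=0.0237. I'm raising the tips about 1.3 mm clear of it and pushing along −tool x.

```bash
python3 -m creep '[{"tx":0,"ty":0,"tz":-5,"rx":0,"ry":0,"rz":0,"jaw":0.5},{"tx":0,"ty":0,"tz":0,"rx":0,"ry":0,"rz":0,"jaw":0.5},{"tx":-6,"ty":0,"tz":0,"rx":0,"ry":0,"rz":0,"jaw":0.5},{"tx":-5,"ty":0,"tz":0,"rx":0,"ry":0,"rz":0,"jaw":0.5},{"tx":-4,"ty":0,"tz":0,"rx":0,"ry":0,"rz":0,"jaw":0.5},{"tx":-4,"ty":0,"tz":0,"rx":0,"ry":0,"rz":0,"jaw":0.5},{"tx":-4,"ty":0,"tz":0,"rx":0,"ry":0,"rz":0,"jaw":0.5},{"tx":-4,"ty":0,"tz":0,"rx":0,"ry":0,"rz":0,"jaw":0.5},{"tx":-4,"ty":0,"tz":0,"rx":0,"ry":0,"rz":0,"jaw":0.5},{"tx":-4,"ty":0,"tz":0,"rx":0,"ry":0,"rz":0,"jaw":0.5},{"tx":-4,"ty":0,"tz":0,"rx":0,"ry":0,"rz":0,"jaw":0.5},{"tx":-4,"ty":0,"tz":0,"rx":0,"ry":0,"rz":0,"jaw":0.5},{"tx":0,"ty":0,"tz":0,"rx":0,"ry":0,"rz":0,"jaw":0.5}]'
cat >> h.py <<'E'
D0=np.array([.5438,.1921]); DY=6.6
B0=np.array([.5399,-.1904]); BY=-4.6
def inf(o,yaw,p):
    a=np.radians(yaw); d=np.array(p)-o; return np.array([d@[np.cos(a),np.sin(a)],d@[-np.sin(a),np.cos(a)]])
E
python3 - <<'E'
from h import *
c=cap("scene"); crop(c,115,230,275,360,5,"pics/s6.png"); c=cap("side"); crop(c,210,110,320,210,7,"pics/sd7.png")
E
```

```text
clock: 12.95
tcp_pos: [0.6216, -0.2125, 0.0251]
tcp_rot: [0.993, -0.12, -0.0, -0.0]
ft_force: [-1.1, -0.0, -0.6]
opening: 0.0426
```

View pics/s6.png

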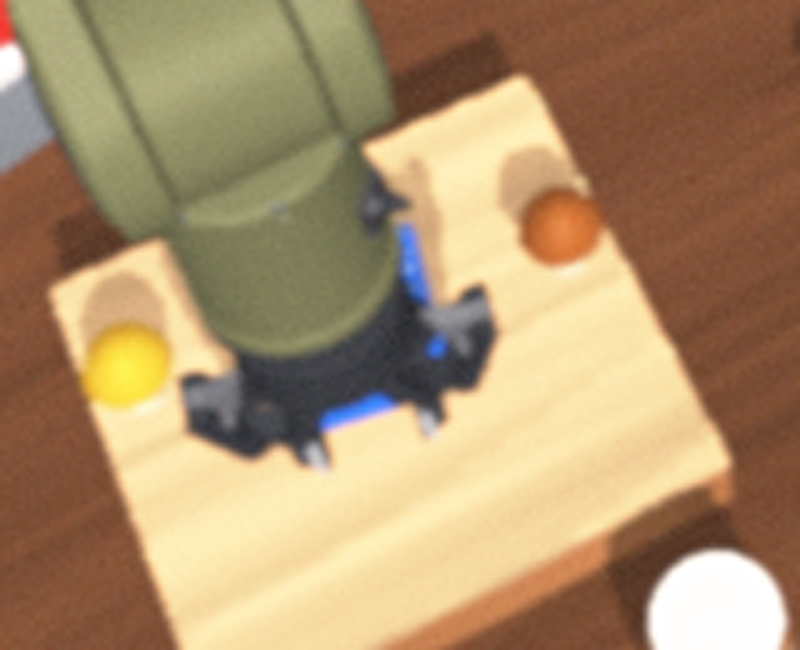

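View pics/sd7.png

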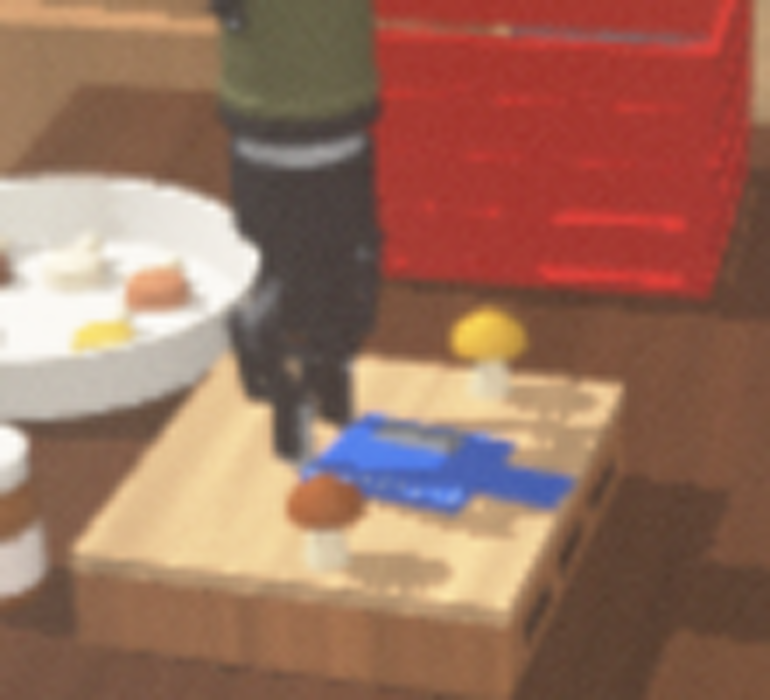

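The push works, and the plate slides flat with both tips on its back edge. By finger position its centre is about block x=+0.028, so it needs about 52 mm more.

```bash
python3 -m creep '[{"tx":-4,"ty":0,"tz":0,"rx":0,"ry":0,"rz":0,"jaw":0.5},{"tx":-4,"ty":0,"tz":0,"rx":0,"ry":0,"rz":0,"jaw":0.5},{"tx":-4,"ty":0,"tz":0,"rx":0,"ry":0,"rz":0,"jaw":0.5},{"tx":-4,"ty":0,"tz":0,"rx":0,"ry":0,"rz":0,"jaw":0.5},{"tx":-4,"ty":0,"tz":0,"rx":0,"ry":0,"rz":0,"jaw":0.5},{"tx":-4,"ty":0,"tz":0,"rx":0,"ry":0,"rz":0,"jaw":0.5},{"tx":-4,"ty":0,"tz":0,"rx":0,"ry":0,"rz":0,"jaw":0.5},{"tx":-4,"ty":0,"tz":0,"rx":0,"ry":0,"rz":0,"jaw":0.5},{"tx":-4,"ty":0,"tz":0,"rx":0,"ry":0,"rz":0,"jaw":0.5},{"tx":-4,"ty":0,"tz":0,"rx":0,"ry":0,"rz":0,"jaw":0.5},{"tx":-4,"ty":0,"tz":0,"rx":0,"ry":0,"rz":0,"jaw":0.5},{"tx":-4,"ty":0,"tz":0,"rx":0,"ry":0,"rz":0,"jaw":0.5},{"tx":-3,"ty":0,"tz":0,"rx":0,"ry":0,"rz":0,"jaw":0.5},{"tx":0,"ty":0,"tz":0,"rx":0,"ry":0,"rz":0,"jaw":0.5},{"tx":0,"ty":0,"tz":0,"rx":0,"ry":0,"rz":0,"jaw":0.5}]'
python3 - <<'E'
from h import *
s=manip.sense();a=np.radians(-13.7);print(inf(B0,BY,s["tcp_pos"][:2]-.056*np.array([np.cos(a),np.sin(a)])))
c=cap("side"); crop(c,210,110,320,210,7,"pics/sd8.png")
E
```

```text
clock: 14.55
tcp_pos: [0.5726, -0.2005, 0.025]
tcp_rot: [0.993, -0.12, -0.0, -0.0]
ft_force: [-0.2, -0.1, 1.0]
opening: 0.0424
[-0.02186465  0.0014147 ]
```

View pics/sd8.png

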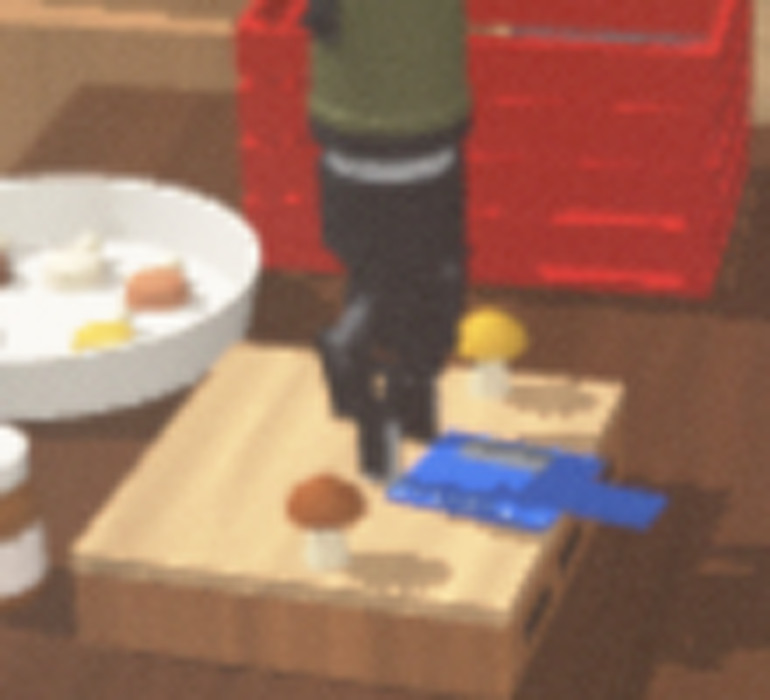

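The tab now sticks out over the edge, crop (620,500). I'm backing off, rising and moving above the tab with the jaws open.

```bash
python3 -m creep '[{"tx":6,"ty":0,"tz":0,"rx":0,"ry":0,"rz":0,"jaw":0.5},{"tx":4,"ty":0,"tz":-20,"rx":0,"ry":0,"rz":0,"jaw":0.5},{"tx":0,"ty":0,"tz":-40,"rx":0,"ry":0,"rz":0,"jaw":0.5},{"tx":0,"ty":0,"tz":-45,"rx":0,"ry":0,"rz":0,"jaw":0.5},{"tx":-25,"ty":0,"tz":-40,"rx":0,"ry":0,"rz":0,"jaw":0.5},{"tx":-40,"ty":0,"tz":-10,"rx":0,"ry":0,"rz":0,"jaw":0.8},{"tx":-45,"ty":0,"tz":0,"rx":0,"ry":0,"rz":0,"jaw":1},{"tx":-26,"ty":0,"tz":0,"rx":0,"ry":0,"rz":0,"jaw":1},{"tx":0,"ty":0,"tz":0,"rx":0,"ry":0,"rz":0,"jaw":1},{"tx":0,"ty":0,"tz":0,"rx":0,"ry":0,"rz":0,"jaw":1}]'
python3 - <<'E'
from h import *
np.set_printoptions(precision=4,suppress=True)
c=cap("wrist"); cv2.imwrite("pics/w9.png",c["image"][:,:,::-1])
X,r,b=fit(c,plate_mask(c),.059); print(r); print(cv2.approxPolyDP((X*1000).astype(np.float32).reshape(-1,1,2),5,True).reshape(-1,2))
E
```

```text
clock: 15.6
tcp_pos: [0.4511, -0.1708, 0.1807]
tcp_rot: [0.993, -0.12, 0.001, 0.0]
ft_force: [0.6, -0.3, 1.1]
opening: 0.0858
((496.4290771484375, -181.38462829589844), (79.04975128173828, 133.4805145263672), 76.24559020996094)
[[ 570.5469 -159.2945]
 [ 564.4362 -171.7661]
 [ 565.5392 -157.8557]
 [ 529.3333 -149.1939]
 [ 526.1473 -162.2003]
 [ 526.2269 -148.3069]
 [ 484.4347 -138.1903]
 [ 477.9673 -160.8982]
 [ 435.0151 -151.5974]
 [ 428.5147 -178.1316]
 [ 470.8882 -189.7962]
 [ 467.4295 -214.9779]
 [ 552.2166 -234.132 ]]
```

View pics/w9.png

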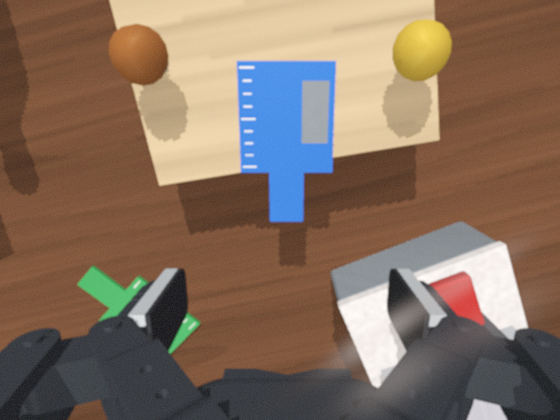

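```bash
python3 - <<'E'
from h import *
np.set_printoptions(precision=4,suppress=True)
c=cap("scene"); print("big dock corners",plane(c,[(148.7,225),(94,261),(106.7,175),(53.3,206.7)],.078)[:,:2])
h=cv2.cvtColor(c["image"],cv2.COLOR_RGB2HSV); 
pc=np.array([.5183,-.1867]); print("plate in block",inf(B0,BY,pc))
g=fr(pc,-13.75,-.070,0); print(g)
plan([*g,.008],-13.75)
w=cap("wrist"); P=cloud(w); print(P[260,350],P[250,400],P[245,480],P[250,495], P[275,455])
E
```

```text
big dock corners [[ 0.3536 -0.1924]
 [ 0.3783 -0.3459]
 [ 0.1383 -0.2246]
 [ 0.1659 -0.381 ]]
plate in block [-0.0218  0.002 ]
[ 0.4503 -0.1701]
t 15.7 rot [-0.  -0.1 -0. ] shift [ -1.6  -0.4 172.3] F [-0.4  0.1 -0.1] open 0.0856
[ 0.3534 -0.2194  0.0007] [ 0.3596 -0.2719  0.0165] [ 0.369  -0.3323  0.0624] [ 0.3687 -0.3374  0.0769] [ 0.3811 -0.2818  0.1233]
```

The big dock's corners are ≥5 cm clear of the hand. The plate is at block x=−0.022, y=0.002, with the whole tab out. I'm descending around the tab.

```bash
python3 -m creep '[{"tx":-1.5,"ty":0,"tz":40,"rx":0,"ry":0,"rz":0,"jaw":1},{"tx":0,"ty":0,"tz":40,"rx":0,"ry":0,"rz":0,"jaw":1},{"tx":0,"ty":0,"tz":35,"rx":0,"ry":0,"rz":0,"jaw":1},{"tx":0,"ty":0,"tz":25,"rx":0,"ry":0,"rz":0,"jaw":1},{"tx":0,"ty":0,"tz":18,"rx":0,"ry":0,"rz":0,"jaw":1},{"tx":0,"ty":0,"tz":14,"rx":0,"ry":0,"rz":0,"jaw":1},{"tx":0,"ty":0,"tz":0,"rx":0,"ry":0,"rz":0,"jaw":1},{"tx":0,"ty":0,"tz":0,"rx":0,"ry":0,"rz":0,"jaw":1}]'
python3 - <<'E'
from h import *
c=cap("side"); crop(c,230,110,330,210,7,"pics/sd9.png"); c=cap("wrist"); cv2.imwrite("pics/w10.png",c["image"][:,:,::-1])
E
```

```text
clock: 16.55
tcp_pos: [0.4495, -0.17, 0.0078]
tcp_rot: [0.993, -0.12, -0.0, -0.0]
ft_force: [-0.2, -0.1, 0.4]
opening: 0.0854
```

View pics/sd9.png

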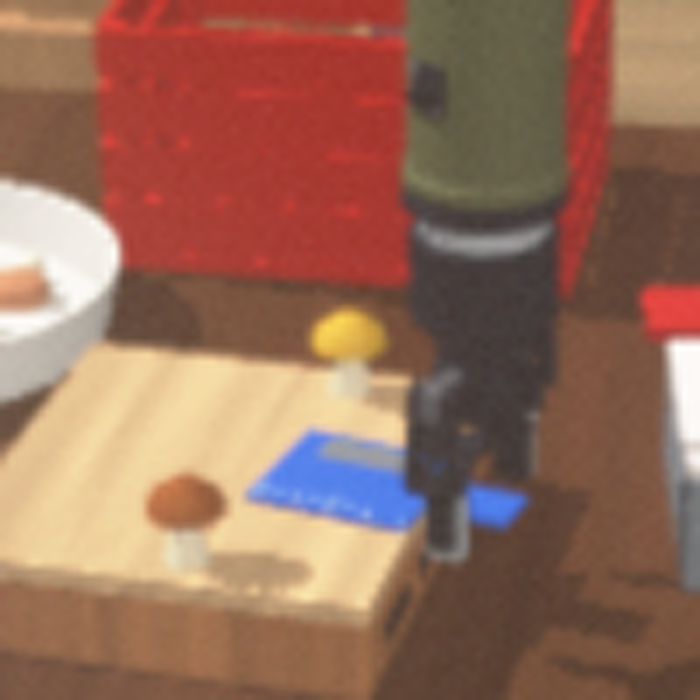

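View pics/w10.png

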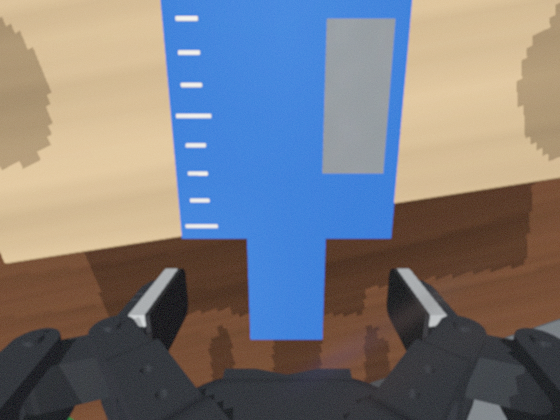

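The tab is centred between the pads (249–326 against 185–390). Closing.

```bash
python3 -m creep '[{"tx":0,"ty":0,"tz":0,"rx":0,"ry":0,"rz":0,"jaw":0.6},{"tx":0,"ty":0,"tz":0,"rx":0,"ry":0,"rz":0,"jaw":0.5},{"tx":0,"ty":0,"tz":0,"rx":0,"ry":0,"rz":0,"jaw":0.42},{"tx":0,"ty":0,"tz":0,"rx":0,"ry":0,"rz":0,"jaw":0.42},{"tx":0,"ty":0,"tz":0,"rx":0,"ry":0,"rz":0,"jaw":0.42},{"tx":0,"ty":0,"tz":0,"rx":0,"ry":0,"rz":0,"jaw":0.42}]'
python3 - <<'E'
from h import *
c=cap("side"); crop(c,230,110,330,210,7,"pics/sd10.png"); c=cap("wrist"); cv2.imwrite("pics/w11.png",c["image"][:,:,::-1])
E
```

```text
clock: 17.25
tcp_pos: [0.4489, -0.1702, 0.0081]
tcp_rot: [0.993, -0.12, 0.0, 0.0]
ft_force: [0.3, 0.7, 0.1]
opening: 0.0359
```

View pics/sd10.png

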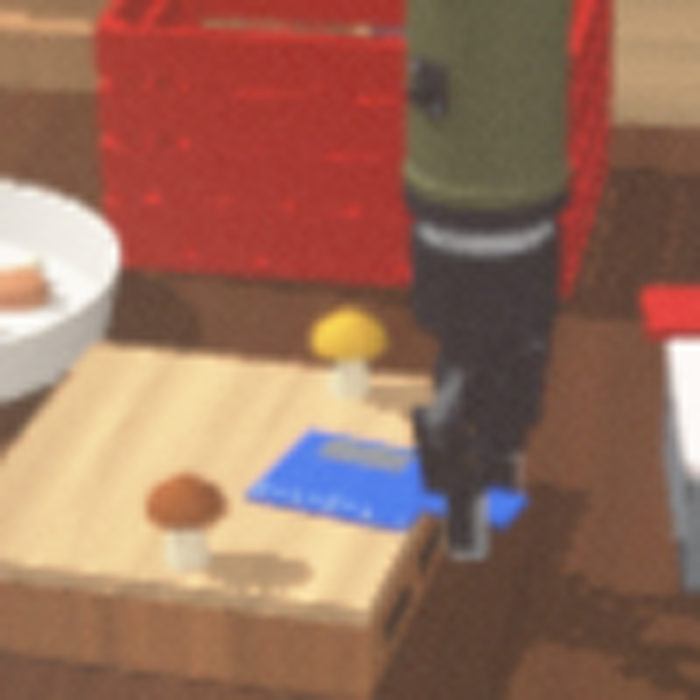

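View pics/w11.png

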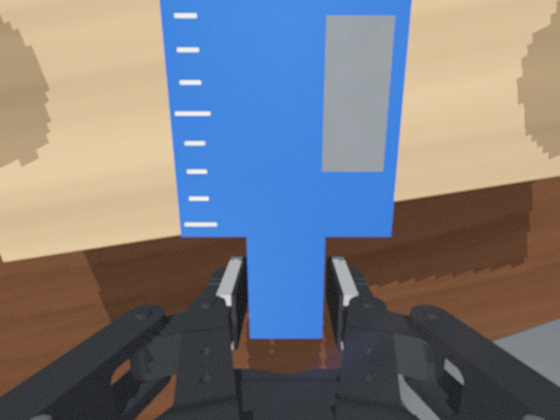

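```bash
python3 - <<'E'
from h import *
c=cap("wrist");P=cloud(c)
for v in range(256,300,5): print(v,P[v,232].round(3),P[v,237].round(3),P[v,345].round(3))
c=cap("side");T=manip.sense()["tcp_pos"]
print([(z,proj(c,[T[0]+.003,T[1]+.025,z]).round(1).tolist()) for z in (.03,.04,.05,.06)], "tip px",230+467/7,110+558/7)
E
```

```text
256 [ 0.466 -0.149  0.043] [ 0.466 -0.151  0.043] [ 0.435 -0.201  0.001]
261 [ 0.466 -0.15   0.048] [ 0.466 -0.152  0.048] [ 0.432 -0.2    0.   ]
266 [ 0.466 -0.151  0.053] [ 0.465 -0.153  0.053] [ 0.456 -0.196  0.054]
271 [ 0.466 -0.152  0.059] [ 0.465 -0.153  0.058] [ 0.455 -0.195  0.058]
276 [ 0.465 -0.152  0.061] [ 0.465 -0.154  0.062] [ 0.456 -0.194  0.063]
281 [ 0.465 -0.153  0.066] [ 0.465 -0.154  0.066] [ 0.455 -0.194  0.066]
286 [ 0.465 -0.153  0.07 ] [ 0.465 -0.155  0.07 ] [ 0.455 -0.193  0.07 ]
291 [ 0.465 -0.154  0.074] [ 0.463 -0.155  0.071] [ 0.456 -0.192  0.074]
296 [ 0.464 -0.154  0.076] [ 0.461 -0.154  0.07 ] [ 0.455 -0.192  0.075]
[(0.03, [[296.9, 190.8]]), (0.04, [[296.9, 188.4]]), (0.05, [[297.0, 185.9]]), (0.06, [[297.0, 183.5]])] tip px 296.7142857142857 189.71428571428572
```

The tips are at z≈0.04, so the plate sits 18 mm up the pads, as planned. Gripping.

```bash
python3 -m creep '[{"tx":0,"ty":0,"tz":0,"rx":0,"ry":0,"rz":0,"jaw":0.3},{"tx":0,"ty":0,"tz":0,"rx":0,"ry":0,"rz":0,"jaw":0.2},{"tx":0,"ty":0,"tz":0,"rx":0,"ry":0,"rz":0,"jaw":0},{"tx":0,"ty":0,"tz":0,"rx":0,"ry":0,"rz":0,"jaw":0},{"tx":0,"ty":0,"tz":0,"rx":0,"ry":0,"rz":0,"jaw":0}]'
```

```text
clock: 17.95
tcp_pos: [0.4489, -0.1702, 0.0081]
tcp_rot: [0.993, -0.12, 0.0, -0.0]
ft_force: [0.6, 0.1, 1.7]
opening: 0.0282
```

```bash
python3 -m creep '[{"tx":0,"ty":0,"tz":-3,"rx":0,"ry":0,"rz":0,"jaw":0},{"tx":0,"ty":0,"tz":-6,"rx":0,"ry":0,"rz":0,"jaw":0},{"tx":0,"ty":0,"tz":-10,"rx":0,"ry":0,"rz":0,"jaw":0},{"tx":0,"ty":0,"tz":-15,"rx":0,"ry":0,"rz":0,"jaw":0},{"tx":0,"ty":0,"tz":-15,"rx":0,"ry":0,"rz":0,"jaw":0},{"tx":0,"ty":0,"tz":-11,"rx":0,"ry":0,"rz":0,"jaw":0},{"tx":0,"ty":0,"tz":0,"rx":0,"ry":0,"rz":0,"jaw":0}]'
python3 - <<'E'
from h import *
c=cap("side"); crop(c,230,100,330,200,7,"pics/sd11.png"); c=cap("wrist"); cv2.imwrite("pics/w12.png",c["image"][:,:,::-1])
P=cloud(c); m=plate_mask(c); m=cv2.erode(m.astype(np.uint8),np.ones((7,7)))>0; Q=P[m]; Q=Q[~np.isnan(Q).any(1)]
A=np.c_[Q[:,:2]-Q[:,:2].mean(0),np.ones(len(Q))]; k=np.linalg.lstsq(A,Q[:,2],rcond=None)[0]; print("slope",k,"centroid",Q.mean(0), manip.sense()["tcp_pos"])
E
```

```text
clock: 18.65
tcp_pos: [0.4499, -0.1706, 0.0698]
tcp_rot: [0.993, -0.12, 0.002, 0.0]
ft_force: [0.4, 0.5, -0.6]
opening: 0.0284
slope [-0.00448484  0.00123386  0.1190923 ] centroid [ 0.50771146 -0.17975117  0.1190923 ] [ 0.44893548 -0.17030588  0.06824939]
```

View pics/sd11.png

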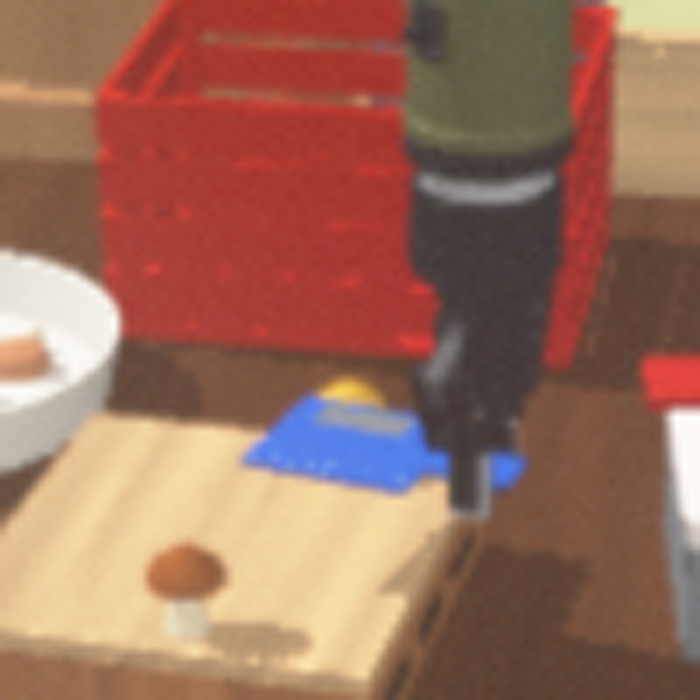

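View pics/w12.png

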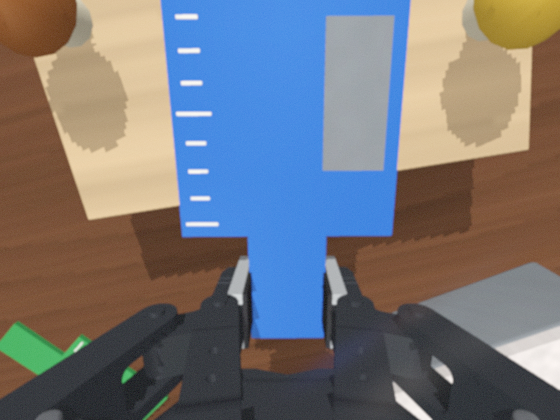

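Lifted and level (slope 0.005). The plate centre is 71 mm ahead of the TCP along tool x. I'm carrying it to the dock front.

```bash
python3 - <<'E'
from h import *
print(fr(D0,DY,-.1263,0)); plan([*fr(D0,DY,-.1263,0),.13],DY)
E
```

```text
[0.41833702 0.17758344]
t 18.75 rot [  0.   -0.  -20.4] shift [   9.6 -349.1  -61.8] F [-1.2 -0.4 -0.7] open 0.0279
```

```bash
python3 -m creep '[{"tx":0,"ty":0,"tz":-20,"rx":0,"ry":0,"rz":-4,"jaw":0},{"tx":0,"ty":0,"tz":-22,"rx":0,"ry":0,"rz":-6,"jaw":0},{"tx":0,"ty":0,"tz":-20,"rx":0,"ry":0,"rz":-6,"jaw":0},{"tx":0,"ty":0,"tz":0,"rx":0,"ry":0,"rz":-4.4,"jaw":0},{"tx":0,"ty":-15,"tz":0,"rx":0,"ry":0,"rz":0,"jaw":0},{"tx":1,"ty":-25,"tz":0,"rx":0,"ry":0,"rz":0,"jaw":0},{"tx":1,"ty":-30,"tz":0,"rx":0,"ry":0,"rz":0,"jaw":0},{"tx":1,"ty":-35,"tz":0,"rx":0,"ry":0,"rz":0,"jaw":0},{"tx":1,"ty":-35,"tz":0,"rx":0,"ry":0,"rz":0,"jaw":0},{"tx":1,"ty":-35,"tz":0,"rx":0,"ry":0,"rz":0,"jaw":0},{"tx":1,"ty":-35,"tz":0,"rx":0,"ry":0,"rz":0,"jaw":0},{"tx":1,"ty":-35,"tz":0,"rx":0,"ry":0,"rz":0,"jaw":0},{"tx":1,"ty":-35,"tz":0,"rx":0,"ry":0,"rz":0,"jaw":0},{"tx":1,"ty":-30,"tz":0,"rx":0,"ry":0,"rz":0,"jaw":0},{"tx":1,"ty":-25,"tz":0,"rx":0,"ry":0,"rz":0,"jaw":0},{"tx":0,"ty":-14,"tz":0,"rx":0,"ry":0,"rz":0,"jaw":0},{"tx":0,"ty":0,"tz":0,"rx":0,"ry":0,"rz":0,"jaw":0},{"tx":0,"ty":0,"tz":0,"rx":0,"ry":0,"rz":0,"jaw":0}]'
python3 - <<'E'
from h import *
np.set_printoptions(precision=4,suppress=True)
plan([*fr(D0,DY,-.1263,0),.045],DY)
c=cap("wrist"); cv2.imwrite("pics/w13.png",c["image"][:,:,::-1])
T=manip.sense()["tcp_pos"]; X,r,b=fit(c,plate_mask(c),T[2]+.0508); print(r); print("in dock",[inf(D0,DY,p).round(4).tolist() for p in cv2.approxPolyDP((X*1000).astype(np.float32).reshape(-1,1,2),5,True).reshape(-1,2)/1000])
E
```

```text
clock: 20.55
tcp_pos: [0.4175, 0.1775, 0.1294]
tcp_rot: [0.998, 0.058, -0.001, 0.0]
ft_force: [-0.4, -0.9, -0.2]
opening: 0.0281
t 20.55 rot [0.  0.1 0. ] shift [ 0.9  0.  84.4] F [-0.4 -0.9 -0.2] open 0.0281
((461.569091796875, 183.0875244140625), (123.84562683105469, 79.39937591552734), 6.830392360687256)
in dock [[-0.021, 0.0404], [-0.0996, 0.0397], [-0.1, 0.015], [-0.1446, 0.0148], [-0.1441, -0.0148], [-0.0999, -0.0143], [-0.0983, -0.0392], [-0.0209, -0.0386]]
```

View pics/w13.png

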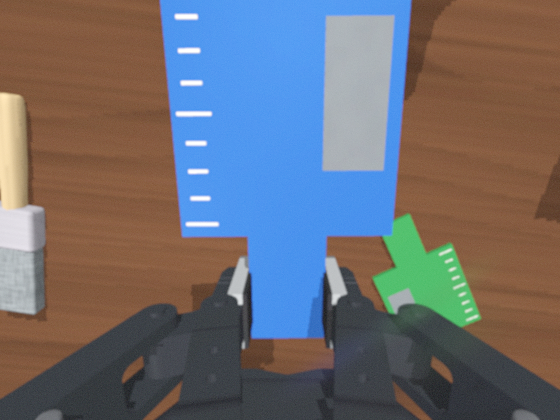

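The plate sits square (0.2°) and centred, with its centre at dock x=−0.0545. Descending to 3 mm above the bed.

```bash
python3 -m creep '[{"tx":0,"ty":0,"tz":20,"rx":0,"ry":0,"rz":0,"jaw":0},{"tx":0,"ty":0,"tz":30,"rx":0,"ry":0,"rz":0,"jaw":0},{"tx":0,"ty":0,"tz":30,"rx":0,"ry":0,"rz":0,"jaw":0},{"tx":0,"ty":0,"tz":20,"rx":0,"ry":0,"rz":0,"jaw":0},{"tx":0,"ty":0,"tz":12,"rx":0,"ry":0,"rz":0,"jaw":0},{"tx":0,"ty":0,"tz":6,"rx":0,"ry":0,"rz":0,"jaw":0},{"tx":0,"ty":0,"tz":0,"rx":0,"ry":0,"rz":0,"jaw":0},{"tx":0,"ty":0,"tz":0,"rx":0,"ry":0,"rz":0,"jaw":0}]'
python3 - <<'E'
from h import *
np.set_printoptions(precision=4,suppress=True)
c=cap("side"); crop(c,190,190,290,280,7,"pics/sd14.png")
c=cap("wrist"); cv2.imwrite("pics/w14.png",c["image"][:,:,::-1])
plan([*fr(D0,DY,-.0713,0),.0115],DY)
E
```

```text
clock: 21.4
tcp_pos: [0.4188, 0.1774, 0.0125]
tcp_rot: [0.998, 0.057, 0.0, -0.0]
ft_force: [-0.2, -0.2, -0.4]
opening: 0.0284
t 21.5 rot [-0.  -0.1  0. ] shift [54.3 -0.   1.3] F [ 0.4  0.6 -0.7] open 0.0283
```

View pics/sd14.png

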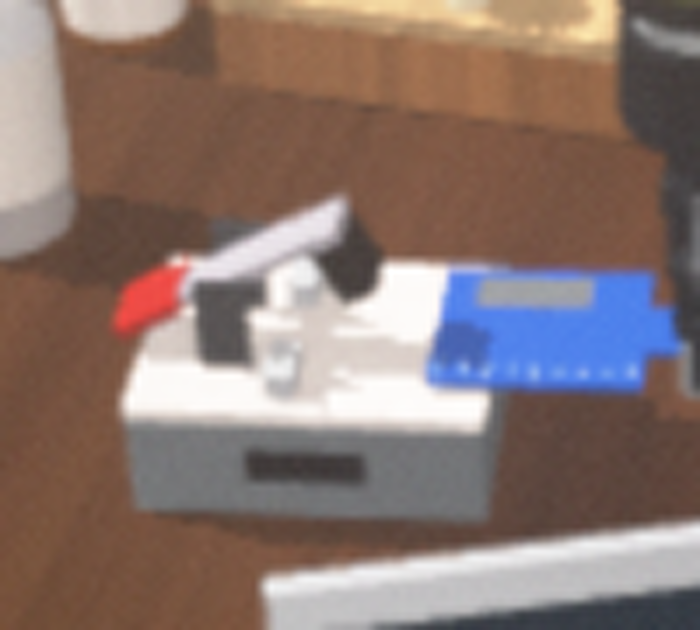

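View pics/w14.png

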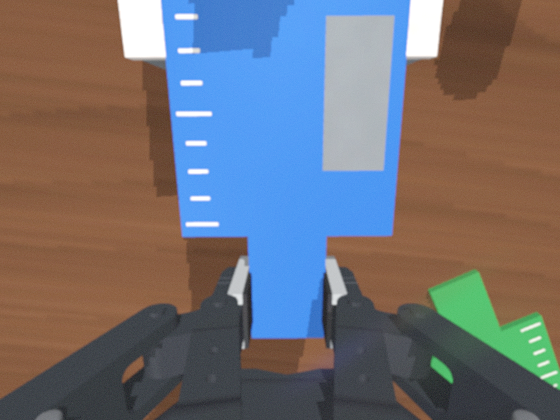

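The plate is level and clear of the raised jaw. The bed's midline shows at col 282.5 and the plate's at 287, about 1.5 mm off, so I'll correct that while sliding in.

```bash
python3 -m creep '[{"tx":4,"ty":-1,"tz":0,"rx":0,"ry":0,"rz":0,"jaw":0},{"tx":6,"ty":-0.5,"tz":0,"rx":0,"ry":0,"rz":0,"jaw":0},{"tx":8,"ty":0,"tz":0,"rx":0,"ry":0,"rz":0,"jaw":0},{"tx":8,"ty":0,"tz":0,"rx":0,"ry":0,"rz":0,"jaw":0},{"tx":8,"ty":0,"tz":0,"rx":0,"ry":0,"rz":0,"jaw":0},{"tx":6,"ty":0,"tz":0,"rx":0,"ry":0,"rz":0,"jaw":0},{"tx":5,"ty":0,"tz":0,"rx":0,"ry":0,"rz":0,"jaw":0},{"tx":3,"ty":0,"tz":0,"rx":0,"ry":0,"rz":0,"jaw":0},{"tx":0,"ty":0,"tz":0,"rx":0,"ry":0,"rz":0,"jaw":0},{"tx":0,"ty":0,"tz":0,"rx":0,"ry":0,"rz":0,"jaw":0}]'
python3 - <<'E'
from h import *
plan([*fr(D0,DY,-.0713,0),.0115],DY)
c=cap("side"); crop(c,190,190,290,280,7,"pics/sd15.png")
c=cap("wrist"); cv2.imwrite("pics/w15.png",c["image"][:,:,::-1])
E
```

```text
clock: 22.5
tcp_pos: [0.4657, 0.1846, 0.012]
tcp_rot: [0.998, 0.058, -0.0, 0.0]
ft_force: [-0.3, 0.4, -0.4]
opening: 0.0284
t 22.5 rot [0. 0. 0.] shift [7.1 1.6 0.5] F [-0.3  0.4 -0.4] open 0.0284
```

View pics/sd15.png

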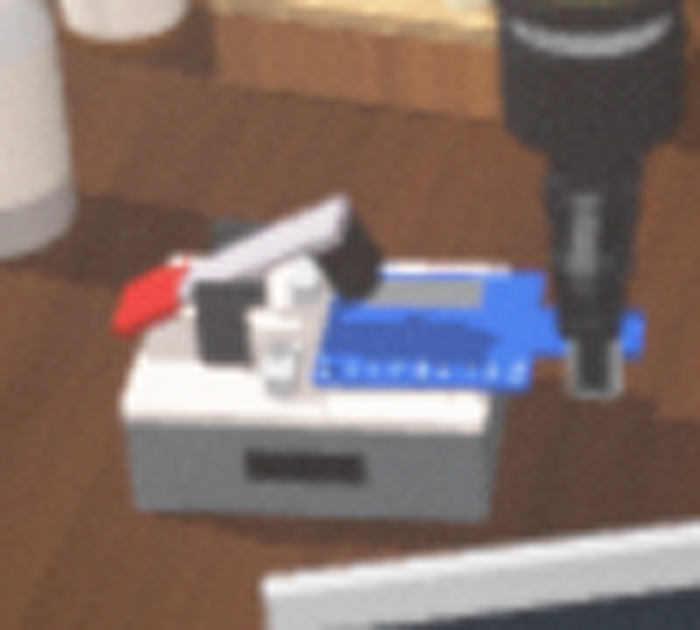

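View pics/w15.png

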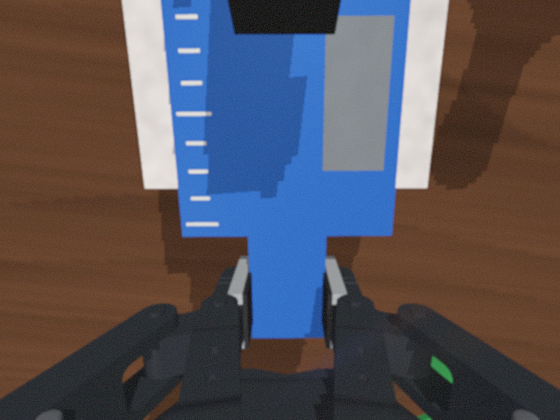

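It is now centred: bed 145–429, plate mid 287, foot 230–340. About 7 mm remains to the stops.

```bash
python3 -m creep '[{"tx":2,"ty":0,"tz":0,"rx":0,"ry":0,"rz":0,"jaw":0},{"tx":2,"ty":0,"tz":0,"rx":0,"ry":0,"rz":0,"jaw":0},{"tx":1,"ty":0,"tz":0,"rx":0,"ry":0,"rz":0,"jaw":0},{"tx":0,"ty":0,"tz":0,"rx":0,"ry":0,"rz":0,"jaw":0},{"tx":0,"ty":0,"tz":0,"rx":0,"ry":0,"rz":0,"jaw":0}]'
```

```text
clock: 23.1
tcp_pos: [0.4709, 0.1852, 0.0121]
tcp_rot: [0.998, 0.058, -0.0, 0.0]
ft_force: [0.4, 0.4, -0.2]
opening: 0.0284
```

```bash
python3 -m creep '[{"tx":1,"ty":0,"tz":0,"rx":0,"ry":0,"rz":0,"jaw":0},{"tx":1,"ty":0,"tz":0,"rx":0,"ry":0,"rz":0,"jaw":0},{"tx":0,"ty":0,"tz":0,"rx":0,"ry":0,"rz":0,"jaw":0},{"tx":0,"ty":0,"tz":0,"rx":0,"ry":0,"rz":0,"jaw":0}]'
```

```text
clock: 23.5
tcp_pos: [0.4727, 0.1854, 0.012]
tcp_rot: [0.998, 0.058, -0.0, 0.0]
ft_force: [-1.9, 0.3, -0.1]
opening: 0.0285
```

```bash
python3 -m creep '[{"tx":1,"ty":0,"tz":0,"rx":0,"ry":0,"rz":0,"jaw":0},{"tx":0,"ty":0,"tz":0,"rx":0,"ry":0,"rz":0,"jaw":0},{"tx":0,"ty":0,"tz":0,"rx":0,"ry":0,"rz":0,"jaw":0}]'
```

```text
clock: 23.8
tcp_pos: [0.4726, 0.1855, 0.0118]
tcp_rot: [0.998, 0.058, -0.001, 0.0]
ft_force: [-5.5, -0.1, 0.2]
opening: 0.0282
```

Back edge is against the stops (−5.5 N in x, no further motion). I'm relaxing a little and lowering onto the bed.

```bash
python3 -m creep '[{"tx":-1,"ty":0,"tz":1,"rx":0,"ry":0,"rz":0,"jaw":0},{"tx":0,"ty":0,"tz":1,"rx":0,"ry":0,"rz":0,"jaw":0},{"tx":0,"ty":0,"tz":1,"rx":0,"ry":0,"rz":0,"jaw":0},{"tx":0,"ty":0,"tz":1,"rx":0,"ry":0,"rz":0,"jaw":0},{"tx":0,"ty":0,"tz":0,"rx":0,"ry":0,"rz":0,"jaw":0},{"tx":0,"ty":0,"tz":0,"rx":0,"ry":0,"rz":0,"jaw":0}]'
```

```text
clock: 24.4
tcp_pos: [0.4728, 0.1855, 0.0081]
tcp_rot: [0.998, 0.058, -0.0, 0.0]
ft_force: [-5.0, 0.3, 1.0]
opening: 0.0282
```

```bash
python3 -m creep '[{"tx":0,"ty":0,"tz":0.5,"rx":0,"ry":0,"rz":0,"jaw":0},{"tx":0,"ty":0,"tz":0,"rx":0,"ry":0,"rz":0,"jaw":0.35},{"tx":0,"ty":0,"tz":0,"rx":0,"ry":0,"rz":0,"jaw":0.5},{"tx":0,"ty":0,"tz":0,"rx":0,"ry":0,"rz":0,"jaw":0.8},{"tx":0,"ty":0,"tz":0,"rx":0,"ry":0,"rz":0,"jaw":1},{"tx":0,"ty":0,"tz":0,"rx":0,"ry":0,"rz":0,"jaw":1},{"tx":0,"ty":0,"tz":0,"rx":0,"ry":0,"rz":0,"jaw":1},{"tx":0,"ty":0,"tz":0,"rx":0,"ry":0,"rz":0,"jaw":1}]'
python3 - <<'E'
from h import *
np.set_printoptions(precision=4,suppress=True)
c=cap("side"); crop(c,190,190,290,280,7,"pics/sd16.png")
c=cap("wrist"); cv2.imwrite("pics/w16.png",c["image"][:,:,::-1])
X,r,b=fit(c,plate_mask(c),.059); print(r); print("in dock",[inf(D0,DY,p).round(4).tolist() for p in cv2.approxPolyDP((X*1000).astype(np.float32).reshape(-1,1,2),5,True).reshape(-1,2)/1000])
E
```

```text
clock: 25.2
tcp_pos: [0.4731, 0.1855, 0.0076]
tcp_rot: [0.998, 0.058, 0.0, -0.0]
ft_force: [-0.2, -0.4, -0.6]
opening: 0.0853
((516.6930541992188, 190.94403076171875), (124.24060821533203, 80.03622436523438), 6.644986629486084)
in dock [[0.035, 0.0415], [-0.0438, 0.0419], [-0.045, 0.0169], [-0.0892, 0.0162], [-0.0887, -0.0129], [-0.0445, -0.0131], [-0.0433, -0.0381], [0.0351, -0.0373], [0.0312, -0.0167], [0.0306, -0.0333], [-0.019, -0.0334], [-0.0197, -0.0116], [0.0171, -0.0108], [0.0167, 0.0193], [0.035, 0.0235]]
```

View pics/sd16.png

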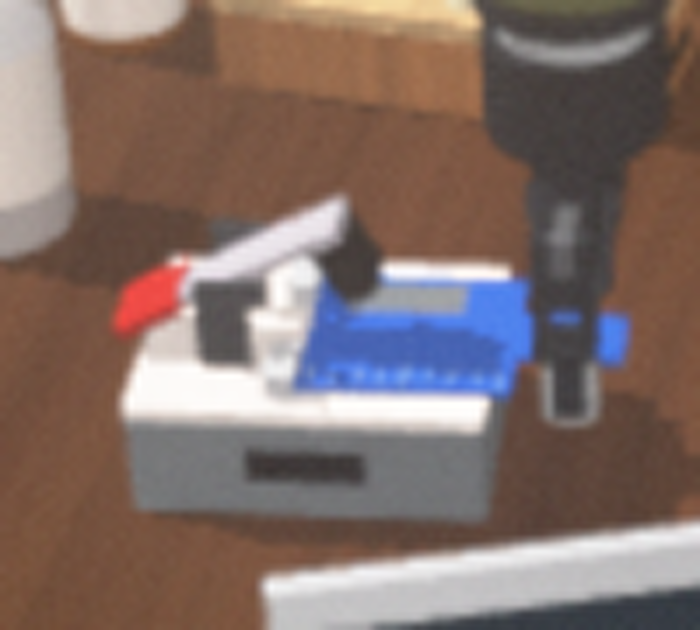

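View pics/w16.png

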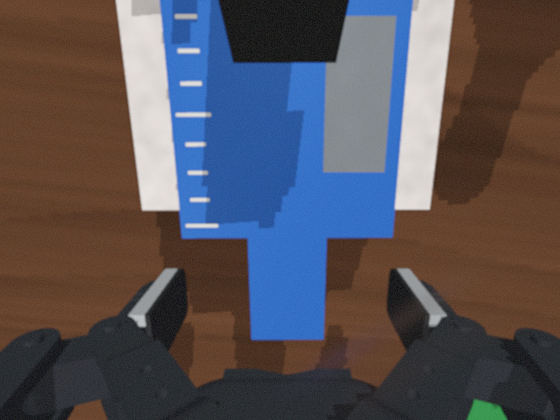

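The plate is home: centre x≈+1 mm, y≈+2 mm, yaw within 0.1°. The fingers are clear of it. I'm rising straight up, then moving over the jaw with the fingers shut.

```bash
python3 -m creep '[{"tx":0,"ty":0,"tz":-15,"rx":0,"ry":0,"rz":0,"jaw":1},{"tx":0,"ty":0,"tz":-40,"rx":0,"ry":0,"rz":0,"jaw":1},{"tx":0,"ty":0,"tz":-50,"rx":0,"ry":0,"rz":0,"jaw":1},{"tx":0,"ty":0,"tz":-38,"rx":0,"ry":0,"rz":0,"jaw":0.5},{"tx":0,"ty":0,"tz":0,"rx":0,"ry":0,"rz":0,"jaw":0},{"tx":0,"ty":0,"tz":0,"rx":0,"ry":0,"rz":0,"jaw":0},{"tx":0,"ty":0,"tz":0,"rx":0,"ry":0,"rz":0,"jaw":0}]'
python3 - <<'E'
from h import *
np.set_printoptions(precision=4,suppress=True)
c=cap("wrist"); cv2.imwrite("pics/w17.png",c["image"][:,:,::-1])
plan([*fr(D0,DY,.031,.001),.10],DY)
P=cloud(c); m=(P[...,2]>.095)&(P[...,2]<.13); m[250:]=False; q=P[m]; print(len(q)); d=np.array([inf(D0,DY,p[:2]) for p in q]); print(d.min(0),d.max(0),np.median(d,0)); f=d[:,0]<.045; print("jaw end z",np.median(q[f][:,2]),d[f].min(0),d[f].max(0))
E
```

```text
clock: 26.0
tcp_pos: [0.4723, 0.1848, 0.1496]
tcp_rot: [0.998, 0.058, -0.001, 0.0]
ft_force: [0.2, -0.2, -0.9]
opening: 0.0282
t 26.05 rot [0.  0.1 0. ] shift [103.    0.1  49.3] F [-0.4 -0.6  0.7] open 0.0199
3921
[ 0.0169 -0.0103] [0.0646 0.0158] [0.0388 0.0029]
jaw end z 0.11211949402423986 [ 0.0169 -0.0103] [0.045  0.0158]
```

View pics/w17.png

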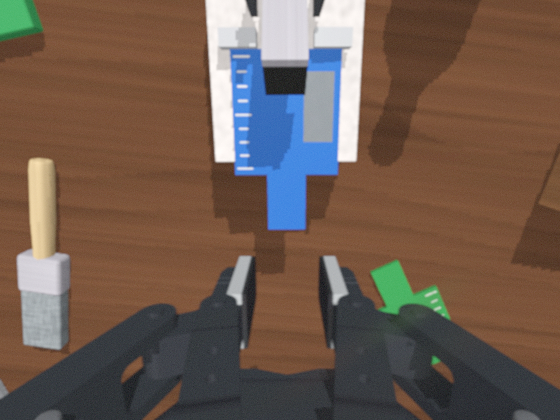

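Seated: the plate's back edge (row 49) meets the stops (rows 28–48), and the jaw mid is at (286,50). I'm moving over the jaw end.

```bash
python3 -m creep '[{"tx":35,"ty":-1,"tz":0,"rx":0,"ry":0,"rz":0,"jaw":0},{"tx":35,"ty":0,"tz":0,"rx":0,"ry":0,"rz":0,"jaw":0},{"tx":33,"ty":0,"tz":0,"rx":0,"ry":0,"rz":0,"jaw":0},{"tx":0,"ty":0,"tz":25,"rx":0,"ry":0,"rz":0,"jaw":0},{"tx":0,"ty":0,"tz":28,"rx":0,"ry":0,"rz":0,"jaw":0},{"tx":0,"ty":0,"tz":0,"rx":0,"ry":0,"rz":0,"jaw":0},{"tx":0,"ty":0,"tz":0,"rx":0,"ry":0,"rz":0,"jaw":0}]'
python3 - <<'E'
from h import *
c=cap("side"); crop(c,190,190,290,280,7,"pics/sd18.png")
print(inf(D0,DY,manip.sense()["tcp_pos"][:2]))
E
```

```text
clock: 26.75
tcp_pos: [0.5743, 0.1983, 0.0967]
tcp_rot: [0.998, 0.058, -0.001, 0.0]
ft_force: [0.3, 0.6, -0.1]
opening: -0.0001
[0.0318484  0.00300873]
```

View pics/sd18.png

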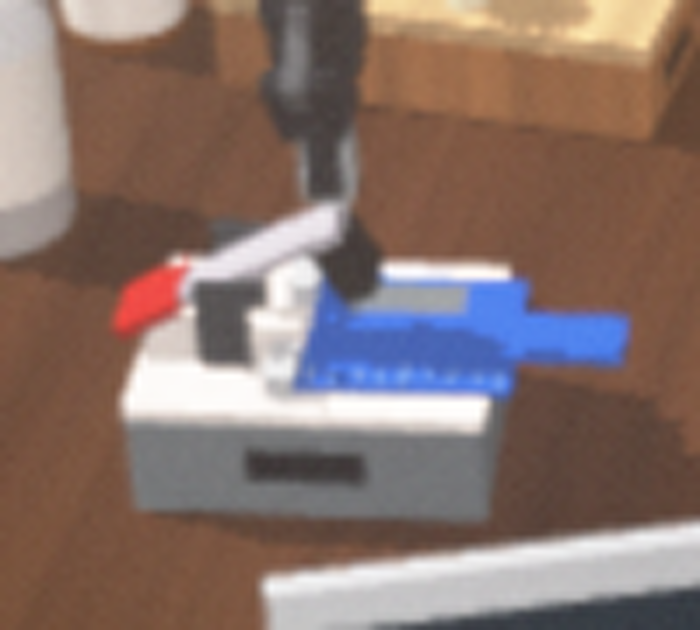

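Fingers are right over the jaw end. Pressing down in 3 mm steps.

```bash
python3 -m creep '[{"tx":0,"ty":0,"tz":5,"rx":0,"ry":0,"rz":0,"jaw":0},{"tx":0,"ty":0,"tz":4,"rx":0,"ry":0,"rz":0,"jaw":0},{"tx":0,"ty":0,"tz":4,"rx":0,"ry":0,"rz":0,"jaw":0},{"tx":0,"ty":0,"tz":4,"rx":0,"ry":0,"rz":0,"jaw":0},{"tx":0,"ty":0,"tz":4,"rx":0,"ry":0,"rz":0,"jaw":0},{"tx":0,"ty":0,"tz":3,"rx":0,"ry":0,"rz":0,"jaw":0},{"tx":0,"ty":0,"tz":3,"rx":0,"ry":0,"rz":0,"jaw":0},{"tx":0,"ty":0,"tz":2,"rx":0,"ry":0,"rz":0,"jaw":0},{"tx":0,"ty":0,"tz":2,"rx":0,"ry":0,"rz":0,"jaw":0},{"tx":0,"ty":0,"tz":0,"rx":0,"ry":0,"rz":0,"jaw":0}]'
```

```text
clock: 27.8
tcp_pos: [0.5752, 0.1984, 0.0663]
tcp_rot: [0.998, 0.058, -0.0, -0.0]
ft_force: [0.1, 0.1, -0.0]
opening: 0.0002
```

```bash
python3 -m creep '[{"tx":0,"ty":0,"tz":1,"rx":0,"ry":0,"rz":0,"jaw":0},{"tx":0,"ty":0,"tz":1,"rx":0,"ry":0,"rz":0,"jaw":0},{"tx":0,"ty":0,"tz":0,"rx":0,"ry":0,"rz":0,"jaw":0},{"tx":0,"ty":0,"tz":0,"rx":0,"ry":0,"rz":0,"jaw":0}]'
```

```text
clock: 28.2
tcp_pos: [0.5752, 0.1984, 0.0649]
tcp_rot: [0.998, 0.058, 0.0, 0.0]
ft_force: [-1.1, -1.1, 3.8]
opening: -0.0002
```

```bash
python3 -m creep '[{"tx":0,"ty":0,"tz":1.5,"rx":0,"ry":0,"rz":0,"jaw":0},{"tx":0,"ty":0,"tz":1.5,"rx":0,"ry":0,"rz":0,"jaw":0},{"tx":0,"ty":0,"tz":0,"rx":0,"ry":0,"rz":0,"jaw":0},{"tx":0,"ty":0,"tz":0,"rx":0,"ry":0,"rz":0,"jaw":0}]'
```

```text
clock: 28.6
tcp_pos: [0.5752, 0.1984, 0.0644]
tcp_rot: [0.998, 0.058, 0.001, 0.0]
ft_force: [-7.8, -3.5, 26.3]
opening: 0.0002
```

Firm at 26 N with no further travel. Withdrawing.

```bash
python3 -m creep '[{"tx":0,"ty":0,"tz":-2,"rx":0,"ry":0,"rz":0,"jaw":0},{"tx":0,"ty":0,"tz":-3,"rx":0,"ry":0,"rz":0,"jaw":0},{"tx":0,"ty":0,"tz":-15,"rx":0,"ry":0,"rz":0,"jaw":0},{"tx":0,"ty":0,"tz":-40,"rx":0,"ry":0,"rz":0,"jaw":0},{"tx":-30,"ty":0,"tz":-40,"rx":0,"ry":0,"rz":0,"jaw":0},{"tx":-40,"ty":0,"tz":-30,"rx":0,"ry":0,"rz":0,"jaw":0},{"tx":-25,"ty":0,"tz":0,"rx":0,"ry":0,"rz":0,"jaw":0},{"tx":0,"ty":0,"tz":0,"rx":0,"ry":0,"rz":0,"jaw":0},{"tx":0,"ty":0,"tz":0,"rx":0,"ry":0,"rz":0,"jaw":0}]'
python3 - <<'E'
from h import *
np.set_printoptions(precision=4,suppress=True)
c=cap("side"); crop(c,190,190,290,280,7,"pics/sd20.png")
h=cv2.cvtColor(c["image"],cv2.COLOR_RGB2HSV);P=cloud(c)
m=box(((h[...,0]<6)|(h[...,0]>174))&(h[...,1]>150),195,215,235,250); print("tail",np.nanmedian(P[m],0).round(4))
c=cap("wrist"); cv2.imwrite("pics/w20.png",c["image"][:,:,::-1])
X,r,b=fit(c,plate_mask(c),.059); print(r); print("in dock",[inf(D0,DY,p).round(4).tolist() for p in cv2.approxPolyDP((X*1000).astype(np.float32).reshape(-1,1,2),5,True).reshape(-1,2)/1000])
P=cloud(c); d=(P[...,:2]-D0)@np.array([[np.cos(.1152),-np.sin(.1152)],[np.sin(.1152),np.cos(.1152)]]); 
m=(abs(d[...,0]-.027)<.006)&(abs(d[...,1]-.002)<.008)&(P[...,2]>.07); print("jaw top z",np.median(P[m][:,2]),m.sum())
s=manip.sense(); print(s["ft_force"].round(1))
E
```

```text
clock: 29.5
tcp_pos: [0.4811, 0.1871, 0.1918]
tcp_rot: [0.998, 0.058, 0.001, 0.0]
ft_force: [1.3, 0.2, -0.1]
opening: -0.0003
tail [0.6588 0.2111 0.0876]
((521.7061767578125, 191.11968994140625), (133.55987548828125, 79.79133605957031), 6.617504596710205)
in dock [[0.0447, 0.0401], [0.0416, 0.0276], [0.0392, 0.0403], [0.0026, 0.0407], [0.0018, 0.0268], [-0.0016, 0.0409], [-0.044, 0.0415], [-0.0449, 0.0169], [-0.0888, 0.0165], [-0.0888, -0.0128], [-0.0449, -0.0131], [-0.0431, -0.0377], [0.0447, -0.0362], [0.0439, -0.0136], [0.0313, -0.0138], [0.0305, -0.0333], [-0.0189, -0.0341], [-0.0206, -0.0119], [0.0184, -0.0097], [0.0184, 0.0152], [0.0439, 0.0191]]
jaw top z 0.09406048901049723 373
[ 0.4 -1.2  0.1]
```

View pics/sd20.png

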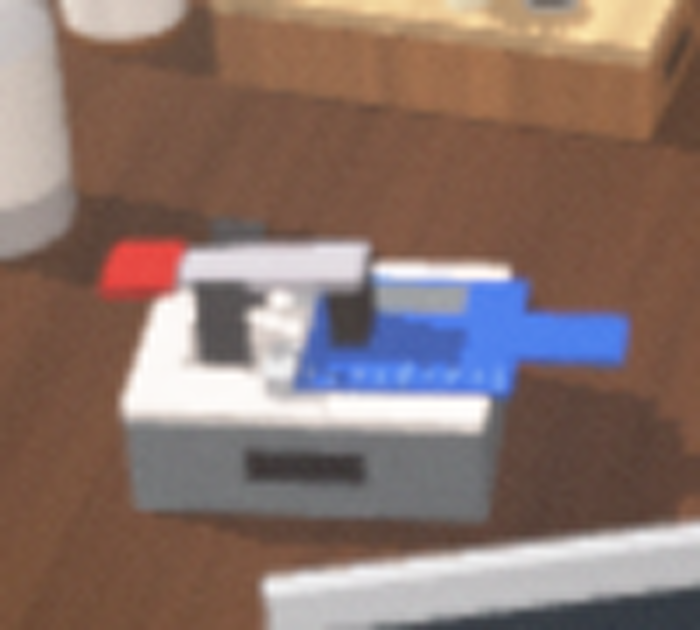

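View pics/w20.png

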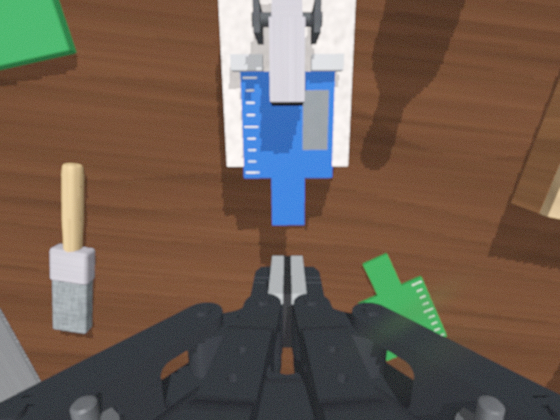

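The jaw is down on the plate: its top is at z=0.094, exactly the given value. The plate centre is x≈0, y≈+2 mm, square, and the robot is clear. Handing in.

```bash
python3 - <<'E'
from station import job
print(job.job_done())
E
```

```text
the job is handed in; nothing more can be done
None
```

The blue plate is on the smaller dock, clipped down and handed in at about 29.7 s. I raised the clip by its tail, then pushed the plate until its whole tab was out (block x about −22 mm). I gripped it by the tab's sides, slid it home against the stops, let go, and pressed the jaw down with about 26 N.

**Last checks:** the plate centre was within about 1 mm of home in x and about 2 mm off centre in y, and square to within 0.1°. The jaw top was at z = 0.094 m, the given height for the clip resting on the plate. The arm was clear and read about zero force. I could not measure the clip's own pressing force. The mushrooms stood where they were after the push and lift. I did not re-measure the other things at the end, though nothing went near them.

**Disagreement:** the real fingertips sat about 30 mm above the reported TCP. My first presses on the tail therefore missed it. I corrected all later heights from the touches on the tail and the block top and from camera depth.

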